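Nest the dosing cups in the sprung holder

ROBOT

A 6-joint arm with a two-finger parallel gripper is mounted at the origin on the work surface. World frame = base frame: x ahead of the robot, y to its left, z up, the work surface at z = 0. Lengths are in m, angles in rad, forces in N, time in s.
With the tool pointing down it reaches from about 0.425 to 0.95 m from the base axis. Payload 3.5 kg.
Tool frame: the origin (TCP) lies midway between the tips of the shut fingers; the grasp point (between the pads) lies 19 mm behind it (ctrl.tcp_to_grasp is the distance from the TCP to the grasp point, in m); z points along the fingers, x is the direction in which the jaws open and shut, and the axes are right-handed (so a half turn about z gives the same grasp; the last joint's range is limited). The gripper opens to 85 mm and grips with 20 to 120 N. Pads are 22 mm wide; open, the fingers measure 114 mm over their backs; the gripper's body (76 mm by 85 mm) begins 54 mm behind the grasp point. The pads swing forward as they close: fully open they stand 13 mm farther back than shut.
Start: joints at [-1.33, 0.286, 1.577, -0, 1.279, -0.15], TCP at [0.257, -0.624, 0.231] pointing down, gripper open.
Joint ranges: [-2.77, 2.77], [-0.9, 2.22], [0.21, 2.48], [-1.53, 4.67], [0.24, 2.81], [-2.84, 2.84]. Speed limits (rad/s): [2.79, 2.79, 3.14, 3.14, 3.14, 3.14].

INTERFACE

Orientations are given as a unit quaternion [x, y, z, w].
In Python, from plant import ctrl, cams, workorder, spotter gives the robot as it stands. The module is installed in compiled form; this text tells all that it offers.
- The arm moves only by the tool send_rows, never from a script. Its argument "motion" is one flat list of numbers, 5 for each row, row after row: the shift along the tool's x, y, z in cm, then the turn about the tool's z in rad, then the finger opening in cm, from 0 to 8.54. In form: [tx, ty, tz, spin, gripper, tx, ty, tz, spin, gripper, ...]. A call has 1 to 12 rows; each row shifts and turns the pose as measured when the row begins, along the tool's axes as they then stand; what a row does not reach is not made up. A row lasts 1/10 s, in which the tool goes at most 50 mm and 8.59 degrees, less where a joint would pass 70% of its speed; a pose out of reach is approached as far as the arm can. A call is refused whole if a number of a shift passes 5 or a number of a turn 0.15, either way. A call with a gripper value outside its range is refused whole. The fingers move at their own pace and stop on an object; "grip_force" is the grip in N (left out, the last holds). Time passes only in rows, so rows that do not move let the fingers close. It gives the time, the measured TCP pose, the force and the opening at its end, in the units of the state.
- ctrl.get_state(): the state, without advancing time (a new reading comes with each control period).
- cams.read_camera(name): name is "scene" or "side" or "wrist"; returns (picture, depth): 400x640x3 uint8, red, green, blue; 400x640 float32, m along the optical axis (not along the pixel's ray), 0 where there is no reading.
- cams.camera_params(name): a dict with "fx", "fy", "cx", "cy" (pixels), "xyz" and "attitude" of the camera in the world; the wrist camera has in their place "mount" (4x4, takes a point from camera to tool coordinates, whose origin is the TCP and whose axes are the tool frame's). Camera axes: x right, y down, z forward; pixel columns grow to the right and rows downward; lengths in m; the calibration is good to about 2 mm. A picture is of the moment at which its call begins: read the wrist's pose just before it. camera_params takes no time and is no camera call.
- workorder.sign_off(): hands the job in, once; it reports no verdict.
Trained networks look in the newest picture that a camera, given by its name, has taken for a name from the list of things; names that differ only in an ending like _2 or _b are one class to them, and where a whole thing is asked for, a point or a joint stands for the part that bears it (a point fixed in the world has none). Each returns a list of dicts, best first, with "conf" (0 to 1); they miss things now and then, are a little off and sometimes report something else, mostly with a low value. They report only what shows in the picture. A call takes as long as a camera call. They do not tell look-alikes from the thing itself.
- spotter.trace(target, camera): "mask" (400x640 bool, what is visible of it) and "bbox" ([left, top, width, height] in pixels, round what is visible of it).
The state is a dict: "time": time; "qpos": joint angles; "dq": joint speeds; "joint_efforts": joint torques, N m; "eef_pos": TCP position; "tcp_rot": TCP orientation; "contact_force": force on the tool from outside, world axes, zero at the start; "wrist_torque": the same for the moment, N m; "opening": opening from 0.0 (shut) to 1.0 (fully open).
Only numpy, scipy, OpenCV 4.12 (cv2) and the standard library are available. Lean on these libraries where they do the work, as an engineer would, in place of code of your own. Each camera call takes 0.05 s, during which the arm holds its last target.

TASK

Put the clean dosing cups back in the sprung cup holder: first the blue-banded cup into the orange tapered seat, then the white-banded cup into the blue one. Let each down gently until it just rests in the taper and let go; do not press or drop it in, or the cups wedge: the sprung seat must never sink by more than a centimetre. Leave the red-banded cup and everything else on the counter where it stands.

Things in the scene. Friction and masses are not known exactly. Their poses are not given: they have to be found in the camera images.
- cup_blue: steel cup with blue rim band, upright, loose, open on top, 180 g, 92 mm tall. Origin: centre of underside, z up. Outside 32 mm wide at the foot, evenly to 46 mm at height 64 mm, shoulder, then a straight band 54 mm wide (height 67 to 92 mm) to grip. Walls 3 mm, so inside the same taper 6 mm narrower: a cup nested loosely in another has its underside 38 to 43 mm above the other's.
- cup_white: steel cup with white rim band, upright, loose, open on top, 180 g, 92 mm tall. Origin: centre of underside, z up. Outside 32 mm wide at the foot, evenly to 46 mm at height 64 mm, shoulder, then a straight band 54 mm wide (height 67 to 92 mm) to grip. Walls 3 mm, so inside the same taper 6 mm narrower: a cup nested loosely in another has its underside 38 to 43 mm above the other's.
- cup_red: steel cup with red rim band, upright, loose, open on top, 180 g, 92 mm tall. Origin: centre of underside, z up. Outside 32 mm wide at the foot, evenly to 46 mm at height 64 mm, shoulder, then a straight band 54 mm wide (height 67 to 92 mm) to grip. Walls 3 mm, so inside the same taper 6 mm narrower: a cup nested loosely in another has its underside 38 to 43 mm above the other's. Leave it standing.
- holder: cup holder: black foot plate 120 x 120 x 12 mm, fixed; a stem on its centre carries the orange seat, a sprung tapered sleeve 62 mm tall, 59 mm wide at the rim. Origin: centre of the plate's underside. The stem is clamped at a different height each time, not reported: the seat's rim is 112 to 157 mm above the counter. A cup rests in it with its underside 40 to 46 mm below that rim.
- seat (a joint): how far the orange seat has sunk on its spring, in m: about 0.0005 empty, growing downward, stop at 0.014; 1 N per mm (1.8 mm for one cup's weight). The seat's mouth is 50 mm wide, narrows to 41 mm at 12 mm below its rim, then tapers like the cups.
- syrup: amber bottle, 54 mm across, 125 mm tall, origin under its centre; leave alone
- jar: white jar, 64 mm across, 85 mm tall, origin under its centre; leave alone
- carton_green: white and green medicine carton lying flat, 50 x 110 x 30 mm, origin under its centre; leave alone
- carton_yellow: yellow medicine carton lying flat, 60 x 100 x 40 mm, origin under its centre; leave alone
- pill_tray: blue open pill tray, 130 x 190 x 18 mm, origin under its centre; leave alone
- spatula: spatula with white handle, 190 mm long, lying on the counter, origin at its underside; leave alone
There are look-alikes about, which are no part of the job. What is shaped like the cup_white but turquoise is not meant. Leave any purple look-alike of the cup_blue alone.

How it is judged:
On the way:
1. the blue-banded cup rests in the holder's seat, upright and let go, with the white one not yet in it (horizontal distance between cup_blue and holder below 0.006 m and angle between cup_blue's own z axis and vertical below 0.1 rad and height (world z) of cup_blue between 0.05 and 0.13 m and contact force between cup_blue and holder above 0.5 N and linear speed of cup_blue below 0.03 m/s and contact force between the fingers and cup_blue below 0.05 N and horizontal distance between cup_white and holder above 0.06 m), for 0.2 s.
At the end, for the whole second after the job is handed in: The blue-banded cup rests upright (within 0.1 rad) in the holder's seat, within 6 mm of the holder's axis; the white-banded cup rests upright in the blue cup, within 6 mm of its axis, its underside 34 to 48 mm above the blue cup's underside; both are released and at rest (horizontal distance between cup_blue and holder below 0.006 m and angle between each of cup_blue, cup_white's own z axis and vertical below 0.1 rad and height (world z) of cup_blue between 0.05 and 0.13 m and contact force between cup_blue and holder above 0.5 N and horizontal distance between cup_white and cup_blue below 0.006 m and z of cup_white in the frame of cup_blue between 0.034 and 0.048 m and contact force between cup_white and cup_blue above 0.5 N and linear speed of each of cup_blue, cup_white below 0.03 m/s and contact force between the fingers and cup_blue below 0.05 N and contact force between the fingers and cup_white below 0.05 N); the robot touches nothing.
It fails at once if the sprung seat is pressed down by more than 10 mm (value of joint seat above 0.01 m).
It fails at once if the blue- or white-banded cup is dropped: out of the fingers it falls faster than 0.35 m/s (a free fall of over 6 mm) ((contact force between the fingers and cup_blue below 0.05 N and linear speed of cup_blue above 0.35 m/s) or (contact force between the fingers and cup_white below 0.05 N and linear speed of cup_white above 0.35 m/s)).
It fails at once if the red-banded cup, the amber bottle or the jar is moved by more than 30 mm or tipped (distance of any of cup_red, syrup, jar from where it was at the start of the episode above 0.03 m or angle between any of cup_red, syrup, jar's own z axis and vertical above 0.5 rad).
It fails at once if a carton, the pill tray or the spatula is moved by more than 30 mm (distance of any of carton_green, carton_yellow, pill_tray, spatula from where it was at the start of the episode above 0.03 m).
It also fails if it takes over 69 s, if anything falls off the work surface, if the arm or the gripper's body presses on something with over 40 N, if the wrist force passes 120 N, or if a joint passes its speed limit or range.

## Working session

There is one attempt and no reset: what is moved stays moved. The work goes in short steps, Python scripts to look and compute and a tool call to move; the robot and the scene stay as the last step left them, time stands still between calls to the robot, and variables do not carry over. Pictures are saved under pics/ and viewed, and the job is handed in when it is done.

Besides the shell and the picture viewer there is one more tool, called after "Emit:" as name(argument=value, ...) on one line, values as JSON. send_rows: Moves the arm, as the interface text tells. Its arguments: {"type":"object","properties":{"motion":{"type":"array","items":{"type":"number"}},"grip_force":{"type":"number"}},"required":["motion"]}

```bash
mkdir -p pics
cat > h.py <<'E'
import numpy as np, cv2
from plant import ctrl, cams, workorder, spotter
from scipy.spatial.transform import Rotation as R
def pose(name, st=None):
    p=cams.camera_params(name)
    K=(p['fx'],p['fy'],p['cx'],p['cy'])
    if 'mount' in p:
        st=st or ctrl.get_state()
        T=np.eye(4);T[:3,:3]=R.from_quat(st['tcp_rot']).as_matrix();T[:3,3]=st['eef_pos']
        M=T@np.array(p['mount'])
    else:
        M=np.eye(4);a=np.array(p['attitude'],float)
        M[:3,:3]=a if a.shape==(3,3) else R.from_quat(a).as_matrix()
        M[:3,3]=p['xyz']
    return K,M
def cloud(depth,K,M):
    v,u=np.mgrid[:depth.shape[0],:depth.shape[1]]
    X=np.stack([(u-K[2])/K[0]*depth,(v-K[3])/K[1]*depth,depth],-1)
    P=X@M[:3,:3].T+M[:3,3]; P[depth<=0]=np.nan
    return P
def shot(name,fn):
    st=ctrl.get_state();im,d=cams.read_camera(name);K,M=pose(name,st)
    cv2.imwrite('pics/'+fn,im[:,:,::-1]); return im,d,cloud(d,K,M)
E
python3 - <<'E'
from h import *
for n in('scene','side','wrist'):
    im,d,P=shot(n,n+'0.png'); np.savez(n+'0.npz',im=im,P=P)
    print(n,{k:v for k,v in cams.camera_params(n).items()})
print(ctrl.get_state())
E
```

```text
scene {'fx': 467.2357713227015, 'fy': 467.2357713227015, 'cx': 317.2896378647803, 'cy': 197.20804120529402, 'xyz': array([1.37004452, 0.41262873, 0.85573422]), 'attitude': array([ 0.46431178,  0.78299246, -0.34970705, -0.22145511])}
side {'fx': 362.9668227443216, 'fy': 362.9668227443216, 'cx': 316.0115814968387, 'cy': 196.33401838356505, 'xyz': array([0.03164628, 0.62115142, 0.71149937]), 'attitude': array([-0.31079225,  0.83909265, -0.41736085,  0.15856109])}
wrist {'fx': 328.3487010389591, 'fy': 328.3487010389591, 'cx': 322.92236926476744, 'cy': 203.0292138424863, 'mount': array([[ 9.99998279e-01, -1.81110212e-03, -4.01811096e-04,
         4.77783282e-04],
       [ 1.84742234e-03,  9.52463327e-01,  3.04647661e-01,
        -7.72342172e-02],
       [-1.69037690e-04, -3.04647879e-01,  9.52465034e-01,
        -1.41864233e-01],
       [ 0.00000000e+00,  0.00000000e+00,  0.00000000e+00,
         1.00000000e+00]])}
{'time': 0.15, 'qpos': array([-1.32999977e+00,  2.86997098e-01,  1.57786352e+00, -1.12217655e-05,
        1.27860556e+00, -1.50004831e-01]), 'dq': array([ 0.00010779, -0.0012891 , -0.00389315,  0.00071126, -0.00266533,
       -0.00118627]), 'joint_efforts': array([ 1.01106565e-03, -4.06605363e+01, -2.93139821e+01, -1.78901369e-04,
        3.93008188e-03,  6.43446512e-06]), 'eef_pos': array([ 0.25702333, -0.62358593,  0.2302293 ]), 'tcp_rot': array([ 8.30942625e-01, -5.56357329e-01, -6.95388667e-04, -6.27681127e-04]), 'contact_force': array([-0.06079279, -0.33743047,  0.41373589]), 'wrist_torque': array([ 0.00964151, -0.0112892 ,  0.05798407]), 'opening': 1.0001638311125949}
```

View pics/scene0.png

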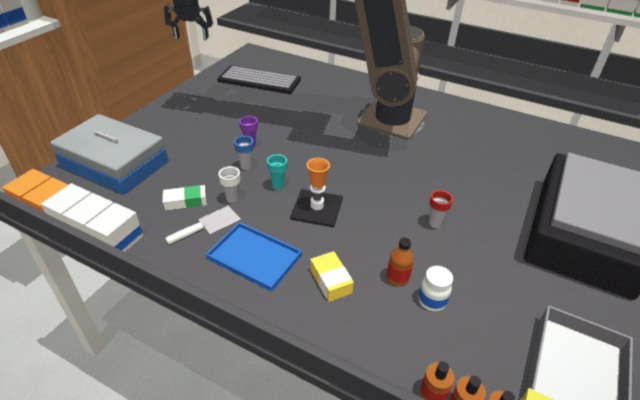

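View pics/side0.png

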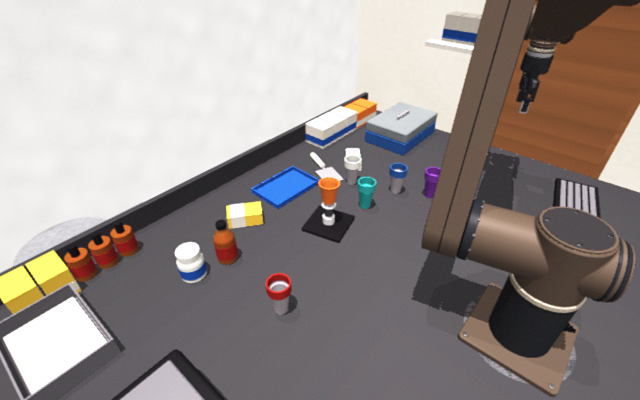

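View pics/wrist0.png

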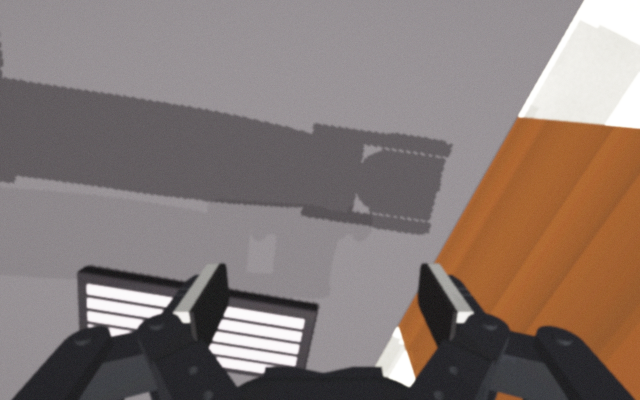

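Scene picture: the blue-banded cup is at (244,150), the white-banded at (230,184), the turquoise look-alike at (277,172) and the purple look-alike at (248,130). The holder is at (318,185) and the red cup at (440,208). By band colour on a steel body, (244,150) and (230,184) are the two meant. Next I'll measure them and check a crop.

```bash
cat > m.py <<'E'
from h import *
from scipy.optimize import least_squares
def circ(p,r=None):
    if r is None:
        f=lambda q:np.hypot(p[:,0]-q[0],p[:,1]-q[1])-q[2];x0=[*p.mean(0)[:2],.027]
    else:
        f=lambda q:np.hypot(p[:,0]-q[0],p[:,1]-q[1])-r;x0=[*p.mean(0)[:2]]
    s=least_squares(f,x0,loss='soft_l1',f_scale=.001);return s.x,np.sqrt(np.mean(s.fun**2))
E
python3 - <<'E'
from m import *
for n in('scene','side'):
    z=np.load(n+'0.npz');P=z['P']
    im=z['im'];
    for t in('cup_blue','cup_white','cup_red','holder','seat','carton_green','pill_tray','spatula','carton_yellow','syrup','jar'):
        r=spotter.trace(t,n) if n=='scene' or t[0] in'chs' else []
        for o in r[:5]:
            if o['conf']<.3: continue
            q=P[o['mask']];q=q[~np.isnan(q[:,0])]
            print(n,t,round(o['conf'],2),o['bbox'],'med',np.median(q,0).round(3),'lo',np.percentile(q,3,axis=0).round(3),'hi',np.percentile(q,97,axis=0).round(3))
im=cv2.imread('pics/scene0.png')[100:230,190:350]
cv2.imwrite('pics/crop0.png',cv2.resize(im,None,fx=4,fy=4,interpolation=cv2.INTER_CUBIC))
E
```

```text
scene cup_blue 0.79 [234.2, 136.1, 20.8, 35.6] med [ 0.485 -0.28   0.07 ] lo [ 0.449 -0.313  0.002] hi [ 0.503 -0.26   0.091]
scene cup_blue 0.71 [238.6, 115.6, 18.8, 32.7] med [ 0.384 -0.329  0.076] lo [ 0.353 -0.361  0.012] hi [ 0.407 -0.31   0.092]
scene cup_white 0.62 [266.5, 151.7, 17.8, 38.2] med [ 0.518 -0.15   0.069] lo [ 0.483 -0.18   0.007] hi [ 0.534 -0.128  0.091]
scene cup_white 0.6 [217.3, 166.5, 24.8, 35.7] med [ 0.625 -0.228  0.069] lo [ 0.592 -0.259  0.003] hi [ 0.644 -0.207  0.092]
scene cup_red 0.65 [428.1, 192.3, 24.2, 38.0] med [0.448 0.288 0.069] lo [0.409 0.264 0.005] hi [0.461 0.309 0.091]
scene cup_red 0.56 [305.2, 161.3, 26.2, 25.8] med [ 0.545 -0.009  0.13 ] lo [ 0.512 -0.036  0.078] hi [0.563 0.012 0.149]
scene holder 0.75 [287.1, 158.4, 54.5, 64.9] med [ 0.549 -0.006  0.011] lo [ 0.483 -0.066  0.004] hi [0.6   0.048 0.148]
scene seat 0.89 [307.8, 157.5, 21.6, 32.9] med [ 0.545 -0.01   0.13 ] lo [ 0.511 -0.037  0.078] hi [0.563 0.012 0.149]
scene seat 0.38 [234.9, 135.8, 20.1, 36.8] med [ 0.486 -0.28   0.071] lo [ 0.451 -0.31   0.007] hi [ 0.503 -0.26   0.
[... 2101 characters left out ...]
47.4, 19.2, 27.7] med [ 0.702 -0.358  0.03 ] lo [ 0.634 -0.387  0.003] hi [ 0.73  -0.31   0.032]
side spatula 0.72 [250.7, 164.1, 68.7, 46.3] med [ 0.761 -0.056  0.004] lo [ 0.695 -0.154 -0.   ] hi [0.826 0.034 0.018]
side spatula 0.62 [310.1, 151.5, 34.8, 29.4] med [ 0.728 -0.232  0.003] lo [ 0.657 -0.269 -0.001] hi [ 0.822 -0.193  0.02 ]
side carton_yellow 0.89 [228.1, 204.2, 38.0, 21.5] med [0.728 0.141 0.038] lo [ 0.688  0.086 -0.   ] hi [0.792 0.186 0.042]
side syrup 0.96 [213.7, 217.6, 25.2, 46.9] med [0.638 0.276 0.07 ] lo [0.627 0.252 0.008] hi [0.66  0.293 0.124]
side syrup 0.35 [344.2, 156.7, 15.8, 27.7] med [ 0.608 -0.222  0.07 ] lo [ 0.589 -0.257  0.004] hi [ 0.638 -0.206  0.093]
```

View pics/crop0.png

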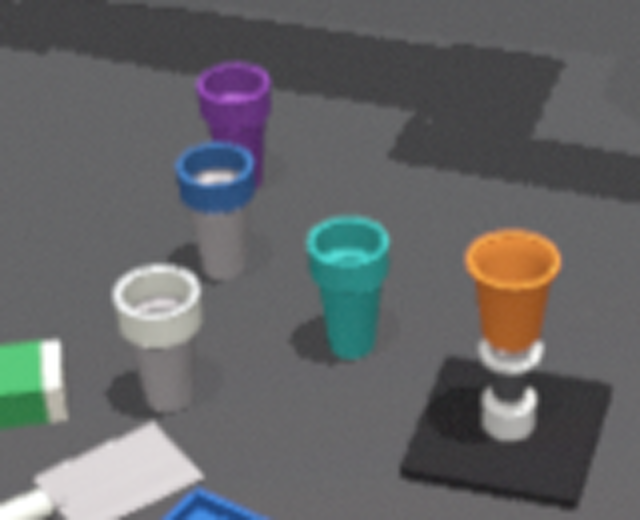

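The crop confirms it: steel body with a blue band at about (244,150), and steel body with a white band at about (230,184). The purple and turquoise cups are the look-alikes.

Run:
```python
from m import *
C={'blue':(.475,-.285),'white':(.615,-.232),'turq':(.507,-.153),'purple':(.38,-.335),'seat':(.537,-.01)}
for k,c in C.items():
  zt=.148 if k=='seat' else .092
  allp=[]
  for n in('scene','side'):
    P=np.load(n+'0.npz')['P'].reshape(-1,3)
    near=np.hypot(P[:,0]-c[0],P[:,1]-c[1])<.045
    q=P[near]
    top=np.percentile(q[q[:,2]>.06][:,2],[50,90,97,99.5]) 
    if k=='seat': band=q[(q[:,2]>top[3]-.006)]
    else: band=q[(q[:,2]>.070)&(q[:,2]<.0945)]
    # free fit on the top rim
    rim=q[q[:,2]>top[3]-.004]
    s,e=circ(rim); print(k,n,'top',top.round(4),'rimfree',s.round(4),round(e,4),len(rim))
    # bbox mid of rim
    print('   mid',((rim.min(0)+rim.max(0))/2).round(4), (rim.max(0)-rim.min(0)).round(3))
```

```text
blue scene top [0.0791 0.09   0.092  0.093 ] rimfree [ 0.477  -0.2861  0.025 ] 0.0018 43
   mid [ 0.476  -0.2847  0.0912] [0.055 0.056 0.004]
blue side top [0.0815 0.0917 0.0932 0.094 ] rimfree [ 0.4726 -0.2839  0.0257] 0.0019 47
   mid [ 0.4722 -0.285   0.0921] [0.053 0.059 0.004]
white scene top [0.0797 0.0908 0.092  0.0928] rimfree [ 0.6182 -0.233   0.0255] 0.0019 67
   mid [ 0.6189 -0.2322  0.0912] [0.055 0.055 0.005]
white side top [0.0808 0.0916 0.0931 0.0945] rimfree [ 0.6138 -0.232   0.0255] 0.0016 36
   mid [ 0.613  -0.2324  0.0928] [0.053 0.055 0.005]
turq scene top [0.0791 0.0903 0.0918 0.093 ] rimfree [ 0.5083 -0.1531  0.0253] 0.0019 53
   mid [ 0.5069 -0.1534  0.0913] [0.057 0.054 0.005]
turq side top [0.0809 0.0917 0.093  0.0934] rimfree [ 0.5046 -0.1526  0.0254] 0.0018 60
   mid [ 0.5042 -0.1526  0.0917] [0.053 0.055 0.004]
purple scene top [0.0792 0.0902 0.0919 0.0931] rimfree [ 0.3808 -0.336   0.0254] 0.0021 42
   mid [ 0.3817 -0.3362  0.0914] [0.058 0.055 0.004]
purple side top [0.0811 0.0918 0.0928 0.0941] rimfree [ 0.3762 -0.3341  0.0254] 0.0018 40
   mid [ 0.3792 -0.3344  0.0925] [0.049 0.054 0.005]
seat scene top [0.1282 0.1478 0.1493 0.1505] rimfree [ 0.538  -0.0114  0.0272] 0.0017 84
   mid [ 0.5386 -0.011   0.1495] [0.06  0.057 0.006]
seat side top [0.1294 0.1491 0.1509 0.1521] rimfree [ 0.5347 -0.0095  0.027 ] 0.0017 65
   mid [ 0.5358 -0.0093  0.1504] [0.059 0.056 0.005]
```

Emit:
send_rows(motion=[-2.3,-3.3,0.2,0,8.5,-2.3,-3.3,0.2,0,8.5,-2.3,-3.3,0.2,0,8.5,-2.3,-3.3,0.2,0,8.5,-2.3,-3.3,0.2,0,8.5,-2.3,-3.3,0.2,0,8.5,-2.3,-3.3,0.2,0,8.5,-2.3,-3.3,0.2,0,8.5,-2.3,-3.3,0.2,0,8.5,-2.3,-3.3,0.2,0,8.5,0,0,0,0,8.5,0,0,0,0,8.5])

```text
time: 2.35
eef_pos: [0.4822, -0.275, 0.2113]
tcp_rot: [0.83, -0.558, 0.003, 0.001]
contact_force: [0.7, -0.7, -0.2]
opening: 0.995
```

```bash
cat > look.py <<'E'
from m import *
import sys
def toolshift(dw,st=None):
    st=st or ctrl.get_state(); return R.from_quat(st['tcp_rot']).inv().apply(dw)*100
if __name__=='__main__':
    st=ctrl.get_state(); print(st['time'],st['eef_pos'].round(4),st['qpos'].round(2),R.from_quat(st['tcp_rot']).as_matrix().round(4).tolist(),st['contact_force'].round(2))
    im,d,P=shot('wrist',sys.argv[1]); np.savez('w.npz',im=im,P=P,d=d)
E
python3 look.py w1.png
```

```text
2.35 [ 0.4822 -0.275   0.2113] [-0.7   0.04  1.9  -0.    1.2   0.48] [[0.378, -0.9258, 0.0034], [-0.9258, -0.378, -0.0048], [0.0058, -0.0013, -1.0]] [ 0.71 -0.72 -0.18]
```

View pics/w1.png

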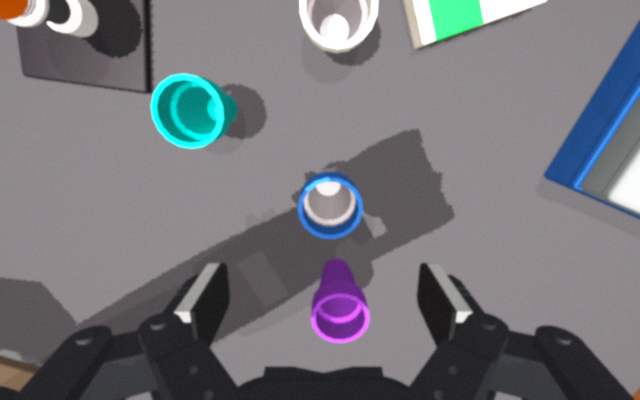

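The wrist picture shows the blue rim at (330,205), purple at (340,315), turquoise at (193,110) and white at (338,20).

```bash
cat > ring.py <<'E'
from look import *
def ring(c,zt,zlo,P=None,im=None):
    """fit outline ellipse on rim: points of depth cloud near c with z in [zlo,zt+.004]"""
    P=np.load('w.npz')['P'] if P is None else P
    q=P.reshape(-1,3); q=q[np.hypot(q[:,0]-c[0],q[:,1]-c[1])<.04]; q=q[(q[:,2]>zlo)&(q[:,2]<zt+.006)]
    s,e=circ(q); return s,e,len(q),np.percentile(q[:,2],[50,90]),(q.min(0)+q.max(0))/2,q.max(0)-q.min(0)
def ellipse(mask,z,st):
    """colour-mask outer contour -> world at height z"""
    K,M=pose('wrist',st)
    cs,_=cv2.findContours(mask.astype(np.uint8),cv2.RETR_EXTERNAL,cv2.CHAIN_APPROX_NONE)
    c=max(cs,key=cv2.contourArea)[:,0].astype(float)
    ray=np.stack([(c[:,0]-K[2])/K[0],(c[:,1]-K[3])/K[1],np.ones(len(c))],-1)@M[:3,:3].T
    t=(z-M[2,3])/ray[:,2]; return M[:3,3]+ray*t[:,None]
E
python3 - <<'E'
from ring import *
st=ctrl.get_state()
for k,c in {'blue':(.475,-.285),'white':(.616,-.232),'turq':(.5065,-.153),'purple':(.378,-.335)}.items():
    s,e,n,zz,mid,ext=ring(c,.092,.088); print(k,s.round(4),round(e,4),n,zz.round(4),mid.round(4),ext.round(3))
im=np.load('w.npz')['im'].astype(int)
m=(im[...,2]>im[...,0]+40)&(im[...,2]>im[...,1]+20); m[:,:280]=0;m[:,380:]=0;m[:165]=0;m[245:]=0
p=ellipse(m,.092,st); print('blue contour',circ(p))
dw=np.array([*ring((.475,-.285),.092,.088)[0][:2],.060])-st['eef_pos']; print('tool shift cm',toolshift(dw,st).round(2))
E
```

```text
blue [ 0.4744 -0.2852  0.0252] 0.0012 922 [0.0917 0.0926] [ 0.4741 -0.2855  0.0907] [0.054 0.055 0.005]
white [ 0.6149 -0.2334  0.0252] 0.0011 733 [0.0916 0.0926] [ 0.6084 -0.2339  0.0913] [0.041 0.053 0.006]
turq [ 0.5056 -0.1545  0.0252] 0.0012 1256 [0.0916 0.0926] [ 0.5054 -0.154   0.091 ] [0.055 0.055 0.006]
purple [ 0.3777 -0.3353  0.0253] 0.0013 807 [0.0916 0.0926] [ 0.377  -0.3357  0.0908] [0.056 0.055 0.006]
blue contour (array([ 0.47589524, -0.28496512,  0.02868215]), np.float64(0.0009823239563974693))
tool shift cm [ 0.56  1.11 15.13]
```

Emit:
send_rows(motion=[0.3,0.6,3,0,8.5,0.2,0.5,3,0,8.5,0,0,3,0,8.5,0,0,2,0,8.5,0,0,0,0,8.5,0,0,0,0,8.5])

```text
time: 3.0
eef_pos: [0.4722, -0.294, 0.1014]
tcp_rot: [0.827, -0.562, 0.006, 0.002]
contact_force: [0.3, 0.1, 0.7]
opening: 0.989
```

```bash
python3 look.py w2.png
python3 - <<'E'
from ring import *
st=ctrl.get_state()
s,e,n,zz,mid,ext=ring((.4745,-.285),.092,.088);print(s,e,n,zz)
print(toolshift(np.array([.4744,-.2852,.060])-st['eef_pos'],st).round(2))
E
```

```text
3.0 [ 0.4722 -0.294   0.1014] [-0.74  0.17  1.98 -0.    0.99  0.46] [[0.3676, -0.93, 0.0083], [-0.9299, -0.3676, -0.0105], [0.0129, -0.0039, -0.9999]] [0.32 0.1  0.68]
[ 0.47484702 -0.285291    0.02517146] 0.001200893489045524 2637 [0.09161485 0.09246348]
[-0.78 -0.51  4.15]
```

View pics/w2.png

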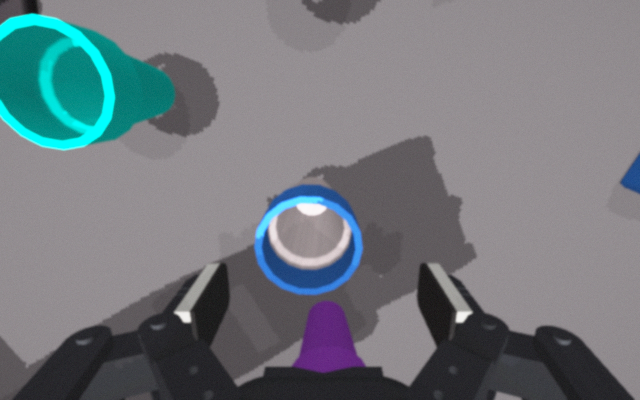

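Emit:
send_rows(motion=[-0.4,-0.3,0.3,0,8.5,-0.4,-0.3,0.5,0,8.5,0,0,1,0,8.5,0,0,0.5,0,8.5,0,0,0,0,8.5])

```text
time: 3.55
eef_pos: [0.4774, -0.2858, 0.0813]
tcp_rot: [0.827, -0.562, 0.011, 0.003]
contact_force: [-0.6, 0.7, 0.1]
opening: 0.994
```

```bash
cat > s.py <<'E'
from look import *
st=ctrl.get_state();t=np.array([float(a) for a in sys.argv[1:4]])
print(st['time'],st['eef_pos'].round(4),'tz',R.from_quat(st['tcp_rot']).as_matrix()[:,2].round(4),'dq',np.abs(st['dq']).max().round(3),'F',st['contact_force'].round(2),'M',st['wrist_torque'].round(2),'open',round(st['opening'],3))
print('shift',toolshift(t-st['eef_pos'],st).round(2))
E
python3 s.py .4746 -.2852 .060
```

```text
3.55 [ 0.4774 -0.2858  0.0813] tz [ 0.0146 -0.0162 -0.9998] dq 0.002 F [-0.65  0.73  0.15] M [-0.01  0.    0.02] open 0.994
shift [-0.21  0.26  2.12]
```

Emit:
send_rows(motion=[0,0,0,0,8.5,0,0,0,0,8.5,0,0,0,0,8.5])

```text
time: 3.85
eef_pos: [0.4776, -0.2857, 0.0812]
tcp_rot: [0.827, -0.562, 0.01, 0.003]
contact_force: [0.6, 0.4, -0.7]
opening: 0.996
```

```bash
python3 s.py .4746 -.2852 .060
```

```text
3.85 [ 0.4776 -0.2857  0.0812] tz [ 0.0144 -0.0161 -0.9998] dq 0.002 F [ 0.64  0.38 -0.7 ] M [-0.03 -0.04 -0.08] open 0.996
shift [-0.2   0.27  2.11]
```

Emit:
send_rows(motion=[-0.1,0.2,0.4,0,8.5,-0.1,0.1,0.6,0,8.5,0,0,0.6,0,8.5,0,0,0.4,0,8.5,0,0,0,0,8.5])

```text
time: 4.35
eef_pos: [0.4739, -0.2854, 0.0594]
tcp_rot: [0.827, -0.562, 0.01, 0.003]
contact_force: [0.7, -0.2, -0.2]
opening: 0.995
```

```bash
python3 s.py .4746 -.2852 .060
```

```text
4.35 [ 0.4739 -0.2854  0.0594] tz [ 0.0144 -0.0162 -0.9998] dq 0.002 F [ 0.69 -0.17 -0.23] M [0.01 0.02 0.05] open 0.995
shift [ 0.01 -0.07 -0.06]
```

Emit:
send_rows(motion=[0,0,0,0,5,0,0,0,0,4.5,0,0,0,0,4.5,0,0,0,0,4.5,0,0,0,0,4.5,0,0,0,0,4.5], grip_force=35)

```text
time: 4.95
eef_pos: [0.4741, -0.2854, 0.0595]
tcp_rot: [0.827, -0.562, 0.011, 0.003]
contact_force: [-0.2, 0.1, -0.4]
opening: 0.624
```

```bash
python3 s.py .4746 -.2852 .060
```

```text
4.95 [ 0.4741 -0.2854  0.0595] tz [ 0.0147 -0.0162 -0.9998] dq 0.003 F [-0.2   0.11 -0.44] M [0.03 0.03 0.04] open 0.624
shift [-0.   -0.06 -0.05]
```

Emit:
send_rows(motion=[0,0,-1,0,4.5,0,0,-2,0,4.5,0,0,-3,0,4.5,0,0,-3,0,4.5,0,0,-3,0,4.5,-0.5,0,-3,0,4.5,-1.5,-0.7,-2,0,4.5,-2,-1,-1,0,4.5,-2,-1,0,0,4.5,-2,-1,0,0,4.5,-1,-0.5,0,0,4.5,0,0,0,0,4.5])

```text
time: 6.15
eef_pos: [0.4749, -0.1787, 0.2492]
tcp_rot: [0.826, -0.563, 0.009, 0.002]
contact_force: [0.3, -0.8, -1.3]
opening: 0.628
```

```bash
python3 s.py .536 -.0105 .250; python3 look.py w3.png
```

```text
6.15 [ 0.4749 -0.1787  0.2492] tz [ 0.0132 -0.0143 -0.9998] dq 0.015 F [ 0.26 -0.8  -1.33] M [0.04 0.04 0.  ] open 0.628
shift [-13.41 -11.84  -0.24]
6.15 [ 0.4749 -0.1787  0.2492] [-0.56 -0.11  1.97 -0.01  1.26  0.64] [[0.366, -0.9305, 0.0132], [-0.9304, -0.3662, -0.0143], [0.0181, -0.007, -0.9998]] [ 0.26 -0.8  -1.33]
```

View pics/w3.png

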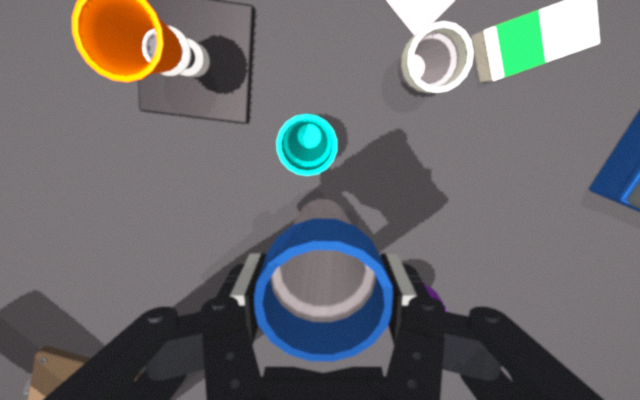

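The cup is held between the pads, with its rim at (322,300). The seat rim is at (120,30), white is at (437,58) and turquoise at (307,145). Next I'll measure all three, plus the held cup.

```bash
cat > meas.py <<'E'
from ring import *
st=ctrl.get_state(); P=np.load('w.npz')['P']
for k,c,zt,zl in [('seat',(.536,-.0105),.150,.145),('white',(.616,-.2325),.092,.088),('turq',(.5055,-.154),.092,.088)]:
    try:
        s,e,n,zz,mid,ext=ring(c,zt,zl,P);print(k,s.round(4),round(e,4),n,zz.round(4),mid.round(4),ext.round(3))
    except Exception as x: print(k,x)
# held cup in tool frame
Rm=R.from_quat(st['tcp_rot']); q=Rm.inv().apply(P.reshape(-1,3)-st['eef_pos'])
q=q[~np.isnan(q[:,0])]; q=q[(np.hypot(q[:,0],q[:,1])<.04)&(q[:,2]<-.02)&(q[:,2]>-.05)]
print('held top z pct',np.percentile(q[:,2],[1,5,10,50]).round(4))
t=np.percentile(q[:,2],5); r=q[(q[:,2]<t+.004)&(abs(q[:,0])<.0285)]
print('held rim tool',circ(r))
# rim plane tilt
A=np.c_[r[:,:2],np.ones(len(r))]; print('plane',np.linalg.lstsq(A,r[:,2],rcond=None)[0].round(4))
E
python3 meas.py
```

```text
seat [ 0.5359 -0.0126  0.0266] 0.0015 1948 [0.1493 0.1506] [ 0.5346 -0.0115  0.1485] [0.056 0.059 0.007]
white [ 0.6147 -0.2328  0.0253] 0.0012 1057 [0.0916 0.0926] [ 0.615  -0.2334  0.0911] [0.055 0.055 0.006]
turq [ 0.5052 -0.1539  0.0252] 0.0011 749 [0.0917 0.0926] [ 0.5052 -0.154   0.091 ] [0.054 0.054 0.006]
held top z pct [-0.0494 -0.045  -0.0406 -0.0318]
held rim tool (array([-0.00014621, -0.00431729,  0.02815088]), np.float64(0.0007083639813504352))
plane [-0.0116  0.2488 -0.0416]
```

Emit:
send_rows(motion=[-0.8,-0.8,0,0,4.5,-1.6,-1.4,0,0,4.5,-2,-1.8,0,0,4.5,-2,-1.8,0,0,4.5,-1.6,-1.4,0,0,4.5,-0.8,-0.6,0,0,4.5,0,0,0,0,4.5,0,0,0,0,4.5])

```text
time: 7.0
eef_pos: [0.5176, -0.0686, 0.2459]
tcp_rot: [0.824, -0.567, 0.008, 0.004]
contact_force: [-0.1, -1.5, -2.8]
opening: 0.624
```

```bash
python3 s.py .5358 -.0118 .250; python3 look.py w4.png; python3 meas.py
```

```text
7.0 [ 0.5176 -0.0686  0.2459] tz [ 0.0091 -0.015  -0.9998] dq 0.005 F [-0.1  -1.48 -2.77] M [ 0.07  0.05 -0.04] open 0.624
shift [-4.65 -3.73 -0.48]
7.0 [ 0.5176 -0.0686  0.2459] [-0.32 -0.07  1.94 -0.01  1.26  0.89] [[0.3579, -0.9337, 0.0091], [-0.9336, -0.358, -0.015], [0.0173, -0.0031, -0.9998]] [-0.1  -1.48 -2.77]
seat [ 0.5361 -0.0115  0.0263] 0.0015 1783 [0.1495 0.1507] [ 0.5355 -0.0112  0.1484] [0.058 0.058 0.007]
white [ 0.6147 -0.2323  0.0253] 0.0013 979 [0.0916 0.0926] [ 0.6147 -0.2335  0.0911] [0.054 0.056 0.006]
turq [ 0.5052 -0.1532  0.0253] 0.0012 745 [0.0915 0.0926] [ 0.505  -0.1536  0.091 ] [0.055 0.054 0.006]
held top z pct [-0.0494 -0.0452 -0.0406 -0.0318]
held rim tool (array([ 8.24365540e-05, -5.14354571e-03,  2.83726262e-02]), np.float64(0.0004924640728439125))
plane [-0.003   0.4574 -0.0415]
```

View pics/w4.png

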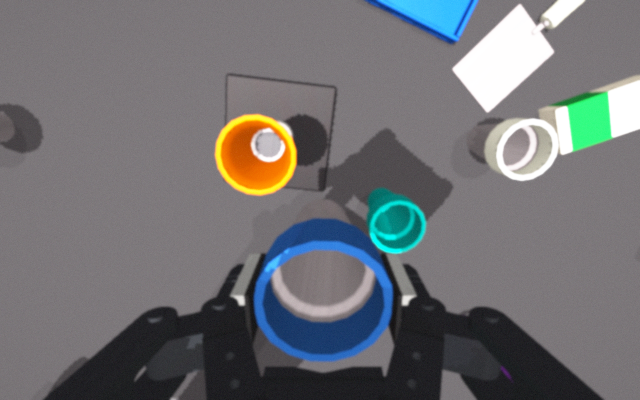

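Emit:
send_rows(motion=[-0.8,-0.6,0,0,4.5,-1.4,-1.1,0,0,4.5,-1.4,-1.1,0,0,4.5,-0.8,-0.7,0,0,4.5,0,0,0,0,4.5,0,0,0,0,4.5])

```text
time: 7.65
eef_pos: [0.5351, -0.016, 0.2453]
tcp_rot: [0.822, -0.57, 0.008, 0.004]
contact_force: [-0.9, 0.3, -2.0]
opening: 0.626
```

```bash
cat > held.py <<'E'
from ring import *
st=ctrl.get_state(); P=np.load('w.npz')['P']
q=R.from_quat(st['tcp_rot']).inv().apply(P.reshape(-1,3)-st['eef_pos']); q=q[~np.isnan(q[:,0])]
for lo,hi in((-.034,-.029),(-.0335,-.031)):
    r=q[(np.hypot(q[:,0],q[:,1])<.03)&(np.hypot(q[:,0],q[:,1])>.018)&(q[:,2]>lo)&(q[:,2]<hi)]
    print('held tool',circ(r),len(r),np.median(r[:,2]).round(4),((r.min(0)+r.max(0))/2).round(4))
E
python3 s.py .5356 -.0117 .250; python3 look.py w5.png; python3 meas.py|head -1; python3 held.py
```

```text
7.65 [ 0.5351 -0.016   0.2453] tz [ 0.0091 -0.0159 -0.9998] dq 0.004 F [-0.85  0.25 -1.98] M [-0.01  0.01 -0.01] open 0.626
shift [-0.38 -0.2  -0.48]
7.65 [ 0.5351 -0.016   0.2453] [-0.21 -0.04  1.91 -0.01  1.26  1.  ] [[0.3511, -0.9363, 0.0091], [-0.9362, -0.3512, -0.0159], [0.018, -0.0029, -0.9998]] [-0.85  0.25 -1.98]
seat [ 0.5363 -0.011   0.0263] 0.0015 1054 [0.1497 0.1507] [ 0.5373 -0.011   0.1485] [0.055 0.058 0.007]
held tool (array([ 0.00020788, -0.00149123,  0.02524408]), np.float64(0.0013652957656709202)) 4728 -0.0321 [-0.     -0.0004 -0.0315]
held tool (array([ 0.00022195, -0.00104545,  0.02532113]), np.float64(0.0012835453798443852)) 3798 -0.0323 [ 0.     -0.0004 -0.0322]
```

View pics/w5.png

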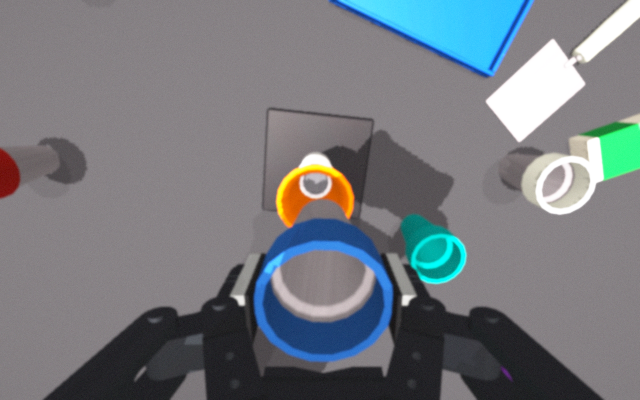

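Emit:
send_rows(motion=[-0.2,-0.1,0.5,0,4.5,-0.2,-0.1,1,0,4.5,0,0,1,0,4.5,0,0,1,0,4.5,0,0,1,0,4.5,0,0,0.5,0,4.5,0,0,0,0,4.5,0,0,0,0,4.5])

```text
time: 8.5
eef_pos: [0.5346, -0.0138, 0.1887]
tcp_rot: [0.821, -0.571, 0.007, 0.005]
contact_force: [0.1, 0.0, -1.2]
opening: 0.623
```

```bash
python3 s.py .5357 -.0115 .175
```

```text
8.5 [ 0.5346 -0.0138  0.1887] tz [ 0.0054 -0.0153 -0.9999] dq 0.006 F [ 0.15  0.03 -1.18] M [ 0.04  0.01 -0.01] open 0.623
shift [-0.2  -0.18  1.37]
```

Emit:
send_rows(motion=[-0.1,-0.1,0.3,0,4.5,-0.1,-0.1,0.4,0,4.5,0,0,0.3,0,4.5,0,0,0.2,0,4.5,0,0,0,0,4.5])

```text
time: 9.0
eef_pos: [0.5369, -0.0113, 0.1772]
tcp_rot: [0.821, -0.571, 0.008, 0.004]
contact_force: [0.3, -0.2, -2.7]
opening: 0.626
```

```bash
python3 s.py .5357 -.0115 .166
```

```text
9.0 [ 0.5369 -0.0113  0.1772] tz [ 0.0082 -0.0161 -0.9998] dq 0.004 F [ 0.25 -0.17 -2.68] M [ 0.05  0.04 -0.01] open 0.626
shift [-0.04  0.12  1.12]
```

Emit:
send_rows(motion=[0,0.1,0.3,0,4.5,0,0,0.2,0,4.5,0,0,0.1,0,4.5,0,0,0,0,4.5])

```text
time: 9.4
eef_pos: [0.5359, -0.0117, 0.1709]
tcp_rot: [0.821, -0.571, 0.008, 0.004]
contact_force: [0.2, 0.0, -1.6]
opening: 0.623
```

```bash
for i in 1; do python3 s.py .5357 -.0115 .166; done
python3 - <<'E'
from h import *
im,d,P=shot('scene','sc1.png')
print(np.mean([ctrl.get_state()['contact_force'] for _ in range(5)],0).round(2))
cv2.imwrite('pics/sc1c.png',cv2.resize(im[120:230,260:380,::-1],None,fx=5,fy=5,interpolation=cv2.INTER_CUBIC))
E
```

```text
9.4 [ 0.5359 -0.0117  0.1709] tz [ 0.0082 -0.0157 -0.9998] dq 0.001 F [ 0.18  0.04 -1.62] M [ 0.03  0.06 -0.04] open 0.623
shift [-0.03  0.01  0.49]
[-0.86 -0.15 -2.37]
```

View pics/sc1c.png

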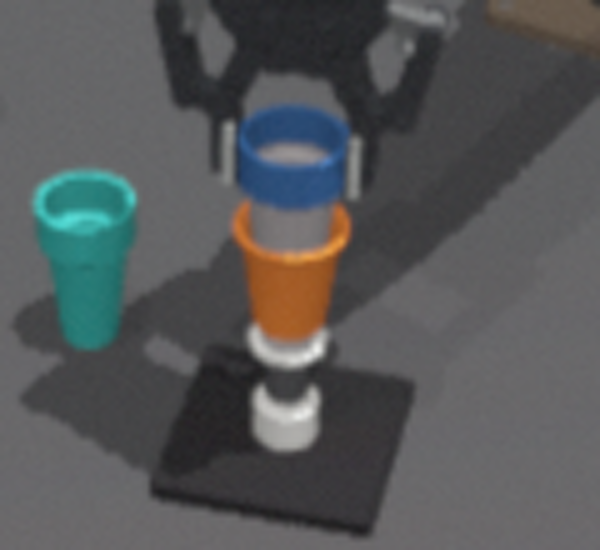

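The cup is inside the seat mouth and looks centred. I'll lower it in 1 mm rows and watch the force.

Emit:
send_rows(motion=[0,0,0.1,0,4.5,0,0,0.1,0,4.5,0,0,0,0,4.5])

```text
time: 9.75
eef_pos: [0.536, -0.0115, 0.1691]
tcp_rot: [0.821, -0.571, 0.008, 0.004]
contact_force: [-0.0, 0.1, -2.3]
opening: 0.628
```

```bash
python3 s.py .5357 -.0115 .166
```

```text
9.75 [ 0.536  -0.0115  0.1691] tz [ 0.0084 -0.0153 -0.9998] dq 0.003 F [-0.01  0.07 -2.27] M [ 0.14  0.05 -0.  ] open 0.628
shift [-0.02  0.03  0.31]
```

Emit:
send_rows(motion=[0,0,0.1,0,4.5,0,0,0.05,0,4.5,0,0,0,0,4.5])

```text
time: 10.05
eef_pos: [0.536, -0.0115, 0.1676]
tcp_rot: [0.821, -0.571, 0.008, 0.004]
contact_force: [0.0, 0.9, -1.8]
opening: 0.626
```

```bash
python3 s.py .5357 -.0115 .166
```

```text
10.05 [ 0.536  -0.0115  0.1676] tz [ 0.0082 -0.015  -0.9999] dq 0.001 F [ 0.04  0.92 -1.75] M [0.1  0.12 0.  ] open 0.626
shift [-0.01  0.03  0.16]
```

Emit:
send_rows(motion=[0,0,0.1,0,4.5,0,0,0,0,4.5])

```text
time: 10.25
eef_pos: [0.5359, -0.0114, 0.1666]
tcp_rot: [0.821, -0.571, 0.007, 0.004]
contact_force: [0.2, 0.8, -1.1]
opening: 0.621
```

Emit:
send_rows(motion=[0,0,0.1,0,4.5,0,0,0,0,4.5])

```text
time: 10.45
eef_pos: [0.5359, -0.0113, 0.1655]
tcp_rot: [0.821, -0.571, 0.007, 0.004]
contact_force: [-0.6, 1.5, -1.5]
opening: 0.626
```

Emit:
send_rows(motion=[0,0,0.1,0,4.5,0,0,0,0,4.5])

```text
time: 10.65
eef_pos: [0.5358, -0.0112, 0.1645]
tcp_rot: [0.821, -0.571, 0.007, 0.004]
contact_force: [-1.4, 0.1, -0.9]
opening: 0.621
```

Emit:
send_rows(motion=[0,0,0.1,0,4.5,0,0,0,0,4.5])

```text
time: 10.85
eef_pos: [0.5359, -0.0112, 0.1636]
tcp_rot: [0.821, -0.571, 0.007, 0.004]
contact_force: [0.0, 1.2, -1.7]
opening: 0.628
```

Emit:
send_rows(motion=[0,0,0,0,4.5])

```text
time: 10.95
eef_pos: [0.5359, -0.0112, 0.1637]
tcp_rot: [0.821, -0.571, 0.007, 0.004]
contact_force: [-0.6, 0.8, -1.0]
opening: 0.627
```

Emit:
send_rows(motion=[0,0,0,0,4.5])

```text
time: 11.05
eef_pos: [0.5359, -0.0112, 0.1637]
tcp_rot: [0.821, -0.571, 0.007, 0.004]
contact_force: [-1.0, 1.3, -0.0]
opening: 0.624
```

Run:
```python
from ring import *
for n in('scene','side'):
    P0=np.load(n+'0.npz')['P'];im,d,P=shot(n,n+'2.png'); np.savez(n+'2.npz',im=im,P=P)
    print(n,ctrl.get_state()['contact_force'].round(2),im.shape)
    for Q,I in((P0,np.load(n+'0.npz')['im']),(P,im)):
        I=I.astype(int); o=(I[...,0]>I[...,2]+60)&(I[...,0]>I[...,1]+30)
        q=Q[o];q=q[np.hypot(q[:,0]-.536,q[:,1]+.011)<.033]
        print('seat z pct',np.percentile(q[:,2],[3,50,85,92,97]).round(4),len(q))
    I=im.astype(int);q=P.reshape(-1,3);b=((I[...,2]>I[...,0]+30)&(I[...,2]>I[...,1]+15)).ravel()
    q=q[b];q=q[np.hypot(q[:,0]-.536,q[:,1]+.011)<.035]
    print('band z',np.percentile(q[:,2],[3,50,97]).round(4),len(q))
```

```text
scene [-0.89  0.88 -0.41] (400, 640, 3)
seat z pct [0.0932 0.1331 0.147  0.1482 0.1495] 504
seat z pct [0.0906 0.1266 0.1456 0.1473 0.1487] 324
band z [0.171  0.1861 0.1957] 340
side [-1.17  0.55 -0.56] (400, 640, 3)
seat z pct [0.0946 0.1346 0.1481 0.1498 0.151 ] 428
seat z pct [0.0909 0.127  0.147  0.1485 0.15  ] 277
band z [0.1741 0.1869 0.1983] 145
```

Emit:
send_rows(motion=[-0.1,0.05,0.05,0,4.5,0,0,0.05,0,4.5,0,0,0,0,4.5])

```text
time: 11.45
eef_pos: [0.5358, -0.011, 0.1632]
tcp_rot: [0.821, -0.571, 0.009, 0.004]
contact_force: [-0.8, 0.4, -0.2]
opening: 0.627
```

Emit:
send_rows(motion=[0,0,0,0,4.5])

```text
time: 11.55
eef_pos: [0.5357, -0.011, 0.1632]
tcp_rot: [0.821, -0.571, 0.009, 0.004]
contact_force: [-0.7, 0.7, -0.7]
opening: 0.628
```

Emit:
send_rows(motion=[0,0,0,0,4.5])

```text
time: 11.65
eef_pos: [0.5357, -0.011, 0.1633]
tcp_rot: [0.821, -0.571, 0.009, 0.004]
contact_force: [-0.4, 0.1, -0.5]
opening: 0.622
```

Emit:
send_rows(motion=[0,0,0,0,4.5])

```text
time: 11.75
eef_pos: [0.5357, -0.011, 0.1632]
tcp_rot: [0.821, -0.571, 0.009, 0.004]
contact_force: [-0.1, -0.5, -0.6]
opening: 0.625
```

The seat now carries most of the weight (Fz is about -0.5, against about -2 when hanging free) and the side force is small, so I'm letting go.

Emit:
send_rows(motion=[0,0,0,0,5.7,0,0,0,0,6.2,0,0,0,0,7.5,0,0,0,0,8.5,0,0,0,0,8.5,0,0,0,0,8.5])

```text
time: 12.35
eef_pos: [0.5371, -0.0117, 0.1643]
tcp_rot: [0.821, -0.571, 0.011, 0.003]
contact_force: [-0.1, 0.9, 0.1]
opening: 0.995
```

```bash
python3 s.py .5357 -.0115 .166; python3 look.py w6.png
python3 - <<'E'
from ring import *
im,d,P=shot('scene','sc3.png')
cv2.imwrite('pics/sc3c.png',cv2.resize(im[120:230,260:380,::-1],None,fx=5,fy=5,interpolation=cv2.INTER_CUBIC))
P=np.load('w.npz')['P']; I=np.load('w.npz')['im'].astype(int)
q=P.reshape(-1,3);b=((I[...,2]>I[...,0]+30)&(I[...,2]>I[...,1]+15)).ravel()
q=q[b];q=q[np.hypot(q[:,0]-.536,q[:,1]+.011)<.04]; print(np.percentile(q[:,2],[3,50,90,97]).round(4)); t=np.percentile(q[:,2],90); print(circ(q[q[:,2]>t-.004]))
E
```

```text
12.35 [ 0.5371 -0.0117  0.1643] tz [ 0.0139 -0.0174 -0.9998] dq 0.002 F [-0.15  0.92  0.11] M [ 0.03 -0.03 -0.03] open 0.995
shift [-0.06  0.13 -0.17]
12.35 [ 0.5371 -0.0117  0.1643] [-0.2   0.04  1.98 -0.02  1.1   1.02] [[0.3482, -0.9373, 0.0139], [-0.9372, -0.3484, -0.0174], [0.0212, -0.0069, -0.9998]] [-0.15  0.92  0.11]
[0.1732 0.1902 0.1952 0.1957]
(array([ 0.53668277, -0.01011961,  0.02514201]), np.float64(0.0012185799727036197))
```

View pics/sc3c.png

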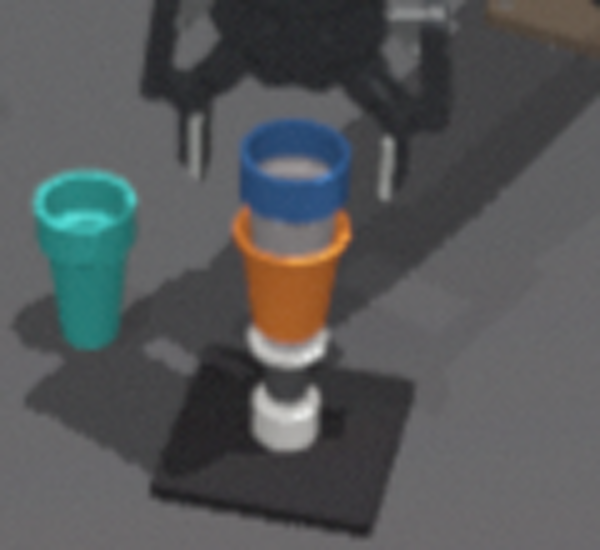

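View pics/w6.png

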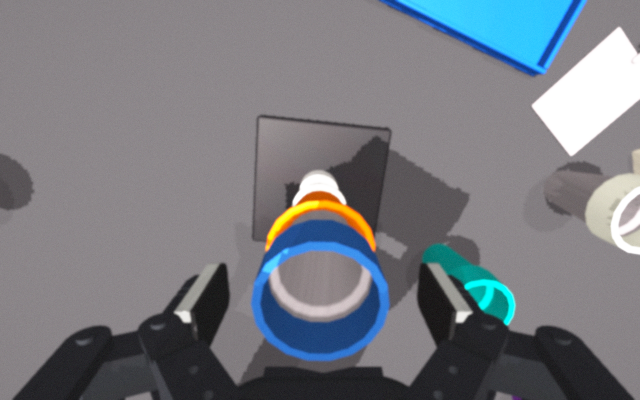

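Blue is seated upright: its rim is at z≈0.195 and centred within about 1.5 mm of the holder axis. Next is the white cup.

Emit:
send_rows(motion=[0,0,-1,0,8.5,0,0,-2,0,8.5,0,0,-3,0,8.5,0.5,0,-2,0,8.5,2,0,-1,0,8.5,3,0,0,0,8.5,4,0,0,0,8.5,4,0,0.5,0,8.5,4,0,1,0,8.5,3,0,1,0,8.5,2,0,0.5,0,8.5,0,0,0,0,8.5])

```text
time: 13.65
eef_pos: [0.6196, -0.229, 0.2436]
tcp_rot: [0.822, -0.569, 0.016, 0.002]
contact_force: [-0.3, -0.7, -0.4]
opening: 0.994
```

```bash
python3 s.py .6147 -.2332 .060;python3 look.py w7.png; python3 meas.py | grep white
```

```text
13.65 [ 0.6196 -0.229   0.2436] tz [ 0.0248 -0.0219 -0.9995] dq 0.026 F [-0.33 -0.66 -0.43] M [-0.06  0.01  0.  ] open 0.994
shift [-0.32  0.89 18.34]
13.65 [ 0.6196 -0.229   0.2436] [-0.5   0.23  1.62 -0.01  1.26  0.71] [[0.3515, -0.9359, 0.0248], [-0.9357, -0.352, -0.0219], [0.0292, -0.0155, -0.9995]] [-0.33 -0.66 -0.43]
white [ 0.6156 -0.2329  0.0253] 0.0012 747 [0.0917 0.0925] [ 0.6152 -0.2331  0.0912] [0.055 0.054 0.006]Traceback (most recent call last):
  File "meas.py", line 10, in <module>
    print('held top z pct',np.percentile(q[:,2],[1,5,10,50]).round(4))
                           ~~~~~~~~~~~~~^^^^^^^^^^^^^^^^^^^^
    return _quantile_unchecked(
        a, q, axis, out, overwrite_input, method, keepdims, weights)
    return _ureduce(a,
                    func=_quantile_ureduce_func,
    ...<5 lines>...
                    overwrite_input=overwrite_input,
                    method=method)
    r = func(a, **kwargs)
    result = _quantile(arr,
                       quantiles=q,
    ...<2 lines>...
                       out=out,
                       weights=wgt)
    slices_having_nans = np.isnan(arr[-1, ...])
                                  ~~~^^^^^^^^^
IndexError: index -1 is out of bounds for axis 0 with size 0
```

View pics/w7.png

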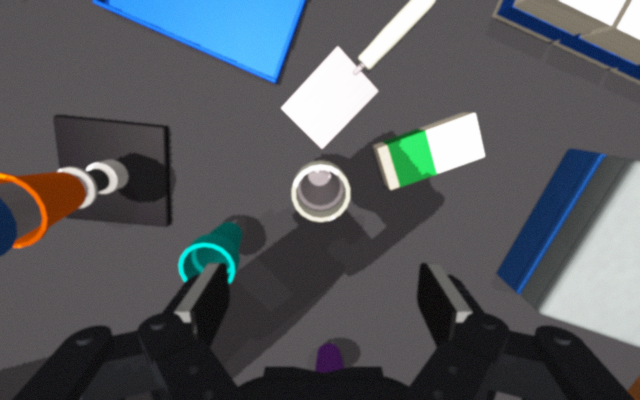

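The white rim is at (320,192) and measures (0.615,-0.233) at z 0.092, as expected. Turquoise at (208,263) is clear of the fingers. Going down.

Emit:
send_rows(motion=[-0.2,0.4,1,0,8.5,-0.1,0.4,2,0,8.5,0,0.1,2,0,8.5,0,0,2,0,8.5,0,0,2,0,8.5,0,0,2,0,8.5,0,0,1.5,0,8.5,0,0,1,0,8.5,0,0,0.5,0,8.5,0,0,0,0,8.5])

```text
time: 14.7
eef_pos: [0.6114, -0.22, 0.1022]
tcp_rot: [0.825, -0.564, 0.018, 0.001]
contact_force: [0.8, -0.6, -0.9]
opening: 0.995
```

```bash
python3 s.py .6152 -.2332 .060;python3 look.py w8.png; python3 meas.py 2>/dev/null| grep white
```

```text
14.7 [ 0.6114 -0.22    0.1022] tz [ 0.0292 -0.0214 -0.9993] dq 0.012 F [ 0.8  -0.58 -0.91] M [-0.06 -0.02 -0.03] open 0.995
shift [1.24 0.21 4.25]
14.7 [ 0.6114 -0.22    0.1022] [-0.5   0.34  1.76 -0.01  1.01  0.7 ] [[0.3623, -0.9316, 0.0292], [-0.9316, -0.363, -0.0214], [0.0305, -0.0194, -0.9993]] [ 0.8  -0.58 -0.91]
white [ 0.6161 -0.2326  0.0252] 0.0012 2577 [0.0916 0.0925] [ 0.6152 -0.2332  0.0908] [0.056 0.054 0.006]
```

Emit:
send_rows(motion=[0.6,0.1,0.2,0,8.5,0.6,0.1,0.3,0,8.5,0,0,0.4,0,8.5,0,0,0,0,8.5])

```text
time: 15.15
eef_pos: [0.6166, -0.235, 0.0968]
tcp_rot: [0.825, -0.565, 0.022, 0.0]
contact_force: [-0.4, 0.9, 0.2]
opening: 0.998
```

```bash
python3 s.py .6154 -.2331 .060
```

```text
15.15 [ 0.6166 -0.235   0.0968] tz [ 0.0352 -0.0249 -0.9991] dq 0.02 F [-0.39  0.94  0.19] M [0.01 0.01 0.  ] open 0.998
shift [-0.35  0.13  3.67]
```

Emit:
send_rows(motion=[-0.15,0.05,0.4,0,8.5,-0.1,0.05,0.6,0,8.5,0,0,0.6,0,8.5,0,0,0.6,0,8.5,0,0,0.5,0,8.5,0,0,0.4,0,8.5,0,0,0,0,8.5])

```text
time: 15.85
eef_pos: [0.6153, -0.2333, 0.0622]
tcp_rot: [0.825, -0.565, 0.021, 0.0]
contact_force: [-0.5, -0.7, -1.0]
opening: 0.993
```

```bash
python3 s.py .6154 -.2331 .060
```

```text
15.85 [ 0.6153 -0.2333  0.0622] tz [ 0.0339 -0.024  -0.9991] dq 0.006 F [-0.49 -0.66 -1.03] M [ 0.02  0.02 -0.02] open 0.993
shift [-0.02 -0.02  0.22]
```

Emit:
send_rows(motion=[0,0,0,0,5,0,0,0,0,4.5,0,0,0,0,4.5,0,0,0,0,4.5,0,0,0,0,4.5,0,0,0,0,4.5])

```text
time: 16.45
eef_pos: [0.6156, -0.2333, 0.0626]
tcp_rot: [0.825, -0.565, 0.021, 0.0]
contact_force: [0.4, 0.5, -1.1]
opening: 0.608
```

```bash
python3 s.py .6154 -.2331 .060;python3 look.py w9.png; sed -i 's/hi in(/hi in((-.0325,-.0265),/' held.py; python3 held.py
```

```text
16.45 [ 0.6156 -0.2333  0.0626] tz [ 0.0346 -0.0243 -0.9991] dq 0.001 F [ 0.38  0.54 -1.13] M [ 0.01 -0.02 -0.05] open 0.608
shift [-0.04  0.01  0.26]
16.45 [ 0.6156 -0.2333  0.0626] [-0.51  0.41  1.75 -0.01  0.94  0.69] [[0.3616, -0.9317, 0.0346], [-0.9316, -0.3625, -0.0243], [0.0352, -0.0235, -0.9991]] [ 0.38  0.54 -1.13]
held tool (array([ 0.00040811, -0.00159213,  0.02523101]), np.float64(0.0013504170432308462)) 4306 -0.029 [ 0.0001 -0.001  -0.0295]
held tool (array([ 0.00061984, -0.00138991,  0.02563719]), np.float64(0.0013596776161181113)) 2268 -0.0298 [ 0.0001 -0.001  -0.0315]
held tool (array([ 0.00022503, -0.00334463,  0.02701151]), np.float64(0.001176188061190786)) 214 -0.032 [ 0.0001  0.0062 -0.0323]
```

View pics/w9.png

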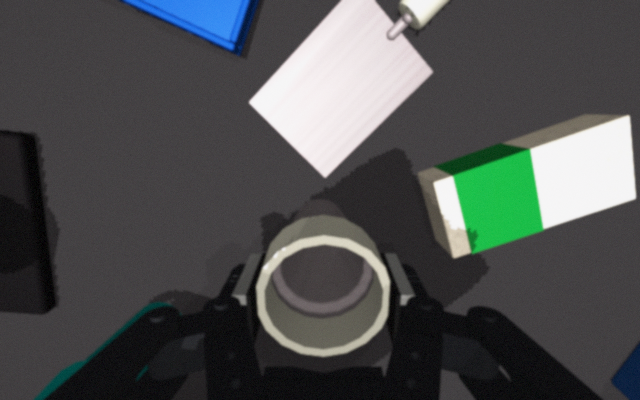

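The white cup is between the pads. Lifting.

Emit:
send_rows(motion=[0,0,-0.5,0,4.5,0,0,-1,0,4.5,0,0,-2,0,4.5,0,0,-2.5,0,4.5,0,0,-2.5,0,4.5,0,0,-2.5,0,4.5,0,0,-2.5,0,4.5,0,0,-2.5,0,4.5,0,0,-2.5,0,4.5,0,0,-2,0,4.5,0,0,-1,0,4.5,0,0,0,0,4.5])

```text
time: 17.7
eef_pos: [0.606, -0.2268, 0.2914]
tcp_rot: [0.825, -0.564, 0.021, 0.0]
contact_force: [0.3, 0.6, -1.6]
opening: 0.611
```

```bash
python3 s.py .5360 -.0105 .290;python3 look.py w10.png; python3 held.py
```

```text
17.7 [ 0.606  -0.2268  0.2914] tz [ 0.0341 -0.0242 -0.9991] dq 0.012 F [ 0.29  0.65 -1.63] M [0.06 0.03 0.02] open 0.611
shift [-22.69  -1.32  -0.62]
17.7 [ 0.606  -0.2268  0.2914] [-0.51  0.16  1.61 -0.    1.32  0.69] [[0.3619, -0.9316, 0.0341], [-0.9316, -0.3628, -0.0242], [0.0349, -0.023, -0.9991]] [ 0.29  0.65 -1.63]
held tool (array([ 0.00059389, -0.00200678,  0.02516779]), np.float64(0.0013297217298059334)) 4575 -0.0299 [ 0.     -0.0011 -0.0295]
held tool (array([ 0.00064712, -0.00155908,  0.02534875]), np.float64(0.0013205114459947256)) 3575 -0.0303 [ 0.0001 -0.0011 -0.0315]
held tool (array([ 0.00100784, -0.00230042,  0.02619525]), np.float64(0.0013628406962745197)) 789 -0.0314 [ 0.0002 -0.0005 -0.0322]
```

View pics/w10.png

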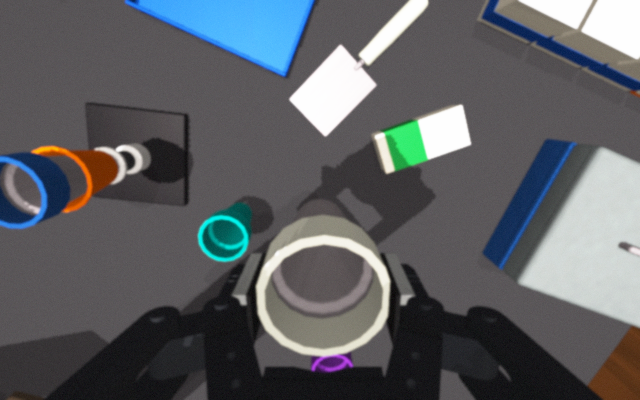

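```bash
cat > hp.py <<'E'
from ring import *
st=ctrl.get_state(); P=np.load('w.npz')['P']
def rim(frame,c0,zr,rr=(.0238,.0268)):
    q=P.reshape(-1,3)
    if frame=='tool': q=R.from_quat(st['tcp_rot']).inv().apply(q-st['eef_pos'])
    q=q[~np.isnan(q[:,0])]; c=np.array(c0,float)
    d=np.hypot(q[:,0]-c[0],q[:,1]-c[1]); r=q[(d>rr[0])&(d<rr[1])&(q[:,2]>zr[0])&(q[:,2]<zr[1])]
    A=np.c_[r[:,:2]-c,np.ones(len(r))]
    k=np.ones(len(r),bool)
    for _ in range(8):
        s=np.linalg.lstsq(A[k],r[k,2],rcond=None)[0]; e=r[:,2]-A@s; k=abs(e)<.0012
    return s,k.sum(),len(r)
if __name__=='__main__':
    a=sys.argv
    s,n,m=rim('tool',(float(a[1]),float(a[2])),(-.036,-.025)); print('rim plane tool slope x,y, z0',s.round(4),n,m)
    Rm=R.from_quat(st['tcp_rot']).as_matrix(); nrm=np.array([-s[0],-s[1],1]);nrm/=np.linalg.norm(nrm); ax=-(Rm@nrm); print('cup axis world (z up)',ax.round(4), 'cup underside world', (st['eef_pos']+Rm@np.array([float(a[1]),float(a[2]),s[2]])-ax*.092).round(4))
E
python3 hp.py 0 -.0008
```

```text
rim plane tool slope x,y, z0 [ 0.0271 -0.0232 -0.0302] 2402 2850
cup axis world (z up) [-0.0014  0.0067  1.    ] cup underside world [ 0.6056 -0.2263  0.2286]
```

Emit:
send_rows(motion=[-0.8,0,-0.1,0,4.5,-1.6,-0.1,-0.1,0,4.5,-2,-0.2,-0.1,0,4.5,-2,-0.2,-0.1,0,4.5,-2,-0.2,-0.1,0,4.5,-2,-0.2,-0.1,0,4.5,-2,-0.2,-0.1,0,4.5,-1.6,-0.1,0,0,4.5,-0.8,0,0,0,4.5,0,0,0,0,4.5])

```text
time: 18.75
eef_pos: [0.555, -0.0665, 0.2862]
tcp_rot: [0.827, -0.562, 0.014, 0.0]
contact_force: [0.0, -0.8, -1.7]
opening: 0.609
```

```bash
python3 s.py .5360 -.0105 .290;python3 look.py w11.png; python3 hp.py 0 -.0008
python3 - <<'E'
from ring import *
P=np.load('w.npz')['P']
for zl in (.190,.192):
    s,e,n,zz,mid,ext=ring((.5365,-.0105),.196,zl,P);print(s.round(4),round(e,4),n,zz.round(4),mid.round(4),ext.round(3))
from hp import rim
print(rim('world',s[:2],(.185,.203)))
E
```

```text
18.75 [ 0.555  -0.0665  0.2862] tz [ 0.0219 -0.0161 -0.9996] dq 0.011 F [ 0.02 -0.85 -1.7 ] M [0.03 0.07 0.02] open 0.609
shift [-5.9  -0.29 -0.51]
18.75 [ 0.555  -0.0665  0.2862] [-0.3  -0.02  1.82 -0.01  1.32  0.9 ] [[0.367, -0.93, 0.0219], [-0.9299, -0.3674, -0.0161], [0.023, -0.0145, -0.9996]] [ 0.02 -0.85 -1.7 ]
rim plane tool slope x,y, z0 [ 0.027  -0.0243 -0.0292] 2545 2975
cup axis world (z up) [0.0105 0.     0.9999] cup underside world [ 0.5544 -0.0663  0.2235]
[ 0.5364 -0.0106  0.0252] 0.0012 1315 [0.1947 0.1957] [ 0.5355 -0.0104  0.1936] [0.055 0.054 0.007]
[ 0.5362 -0.0105  0.0253] 0.0012 1190 [0.1948 0.1958] [ 0.5354 -0.0104  0.1946] [0.055 0.054 0.005]
(array([ 0.00078817, -0.01005169,  0.19493737]), np.int64(805), 1187)
```

View pics/w11.png

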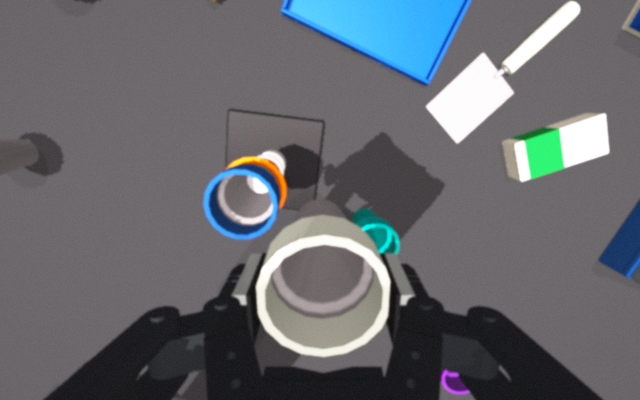

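Emit:
send_rows(motion=[-0.8,0,-0.1,0,4.5,-1.6,-0.1,-0.1,0,4.5,-1.7,-0.1,-0.1,0,4.5,-1.1,-0.1,0,0,4.5,-0.5,0,0,0,4.5,0,0,0,0,4.5,0,0,0,0,4.5])

```text
time: 19.5
eef_pos: [0.5359, -0.0094, 0.2881]
tcp_rot: [0.826, -0.563, 0.014, 0.001]
contact_force: [-0.6, -0.6, -1.1]
opening: 0.613
```

```bash
python3 s.py .5366 -.0107 .222;python3 look.py w12.png; python3 hp.py 0 -.0008
python3 - <<'E'
from ring import *
P=np.load('w.npz')['P']
for zl in (.190,.192):
    s,e,n,zz,mid,ext=ring((.5365,-.0105),.196,zl,P);print(s.round(4),round(e,4),n,zz.round(4),mid.round(4),ext.round(3))
E
```

```text
19.5 [ 0.5359 -0.0094  0.2881] tz [ 0.0223 -0.0168 -0.9996] dq 0.006 F [-0.63 -0.58 -1.1 ] M [-0.   -0.02 -0.  ] open 0.613
shift [-0.01  0.08  6.61]
19.5 [ 0.5359 -0.0094  0.2881] [-0.2  -0.08  1.87 -0.01  1.33  1.  ] [[0.3649, -0.9308, 0.0223], [-0.9307, -0.3653, -0.0168], [0.0238, -0.0146, -0.9996]] [-0.63 -0.58 -1.1 ]
rim plane tool slope x,y, z0 [ 0.028  -0.0242 -0.0292] 2552 2956
cup axis world (z up) [ 1.060e-02 -6.000e-04  9.999e-01] cup underside world [ 0.535  -0.0087  0.2253]
[ 0.5361 -0.0101  0.0252] 0.0011 749 [0.1948 0.1957] [ 0.5391 -0.0103  0.1935] [0.047 0.054 0.007]
[ 0.5359 -0.0102  0.0253] 0.0011 701 [0.1948 0.1957] [ 0.5391 -0.0103  0.1944] [0.047 0.054 0.005]
```

View pics/w12.png

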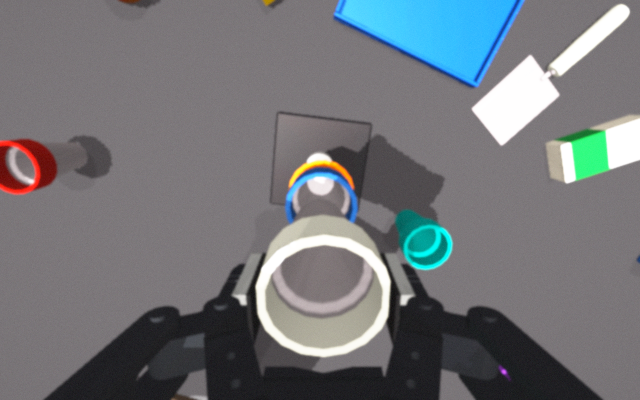

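Emit:
send_rows(motion=[0,0,0.6,0,4.5,0,0,0.8,0,4.5,0,0,0.6,0,4.5,0,0,0,0,4.5])

```text
time: 19.95
eef_pos: [0.5365, -0.0111, 0.2656]
tcp_rot: [0.825, -0.564, 0.013, 0.001]
contact_force: [0.3, 0.9, -2.4]
opening: 0.611
```

```bash
python3 s.py .5366 -.0106 .222
```

```text
19.95 [ 0.5365 -0.0111  0.2656] tz [ 0.021  -0.0169 -0.9996] dq 0.007 F [ 0.27  0.89 -2.38] M [0.04 0.03 0.  ] open 0.611
shift [-0.15  0.03  4.36]
```

Emit:
send_rows(motion=[-0.1,0,0.5,0,4.5,0,0,0.7,0,4.5,0,0,0.5,0,4.5,0,0,0,0,4.5])

```text
time: 20.35
eef_pos: [0.5363, -0.0107, 0.2464]
tcp_rot: [0.825, -0.564, 0.013, 0.001]
contact_force: [0.1, 0.6, -1.2]
opening: 0.608
```

```bash
python3 s.py .5366 -.0106 .222
```

```text
20.35 [ 0.5363 -0.0107  0.2464] tz [ 0.0198 -0.0167 -0.9997] dq 0.006 F [ 0.08  0.58 -1.24] M [ 0.01  0.04 -0.05] open 0.608
shift [-0.05 -0.    2.43]
```

Emit:
send_rows(motion=[-0.05,0,0.4,0,4.5,0,0,0.5,0,4.5,0,0,0.4,0,4.5,0,0,0.2,0,4.5,0,0,0,0,4.5])

```text
time: 20.85
eef_pos: [0.5366, -0.0104, 0.2303]
tcp_rot: [0.825, -0.564, 0.013, 0.001]
contact_force: [-0.3, 0.4, -1.3]
opening: 0.612
```

```bash
python3 s.py .5366 -.0106 .212; python3 look.py w13.png;python3 hp.py 0 -.0008
python3 - <<'E'
from ring import *
im,d,P=shot('scene','sc4.png')
cv2.imwrite('pics/sc4c.png',cv2.resize(im[120:230,260:380,::-1],None,fx=5,fy=5,interpolation=cv2.INTER_CUBIC))
E
```

```text
20.85 [ 0.5366 -0.0104  0.2303] tz [ 0.0204 -0.0168 -0.9997] dq 0.002 F [-0.32  0.41 -1.31] M [0.05 0.03 0.01] open 0.612
shift [-0.02  0.03  1.83]
20.85 [ 0.5366 -0.0104  0.2303] [-0.2  -0.03  1.93 -0.01  1.22  1.  ] [[0.3626, -0.9317, 0.0204], [-0.9317, -0.3629, -0.0168], [0.0231, -0.0129, -0.9997]] [-0.32  0.41 -1.31]
rim plane tool slope x,y, z0 [ 0.0282 -0.0239 -0.0291] 2528 2988
cup axis world (z up) [ 1.190e-02 -7.000e-04  9.999e-01] cup underside world [ 0.5357 -0.0096  0.1675]
```

View pics/sc4c.png

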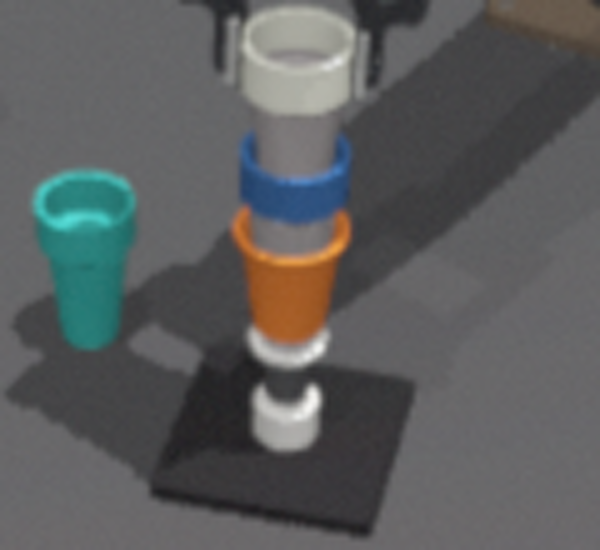

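Emit:
send_rows(motion=[0.05,0,0.3,0,4.5,0,0,0.4,0,4.5,0,0,0.4,0,4.5,0,0,0.3,0,4.5,0,0,0.1,0,4.5,0,0,0,0,4.5])

```text
time: 21.55
eef_pos: [0.5374, -0.0113, 0.2148]
tcp_rot: [0.825, -0.564, 0.014, 0.001]
contact_force: [0.1, 0.4, -1.8]
opening: 0.61
```

Emit:
send_rows(motion=[0,0,0.1,0,4.5,0,0,0,0,4.5])

```text
time: 21.75
eef_pos: [0.5375, -0.0113, 0.2137]
tcp_rot: [0.825, -0.564, 0.014, 0.001]
contact_force: [0.1, 0.4, -1.7]
opening: 0.613
```

Emit:
send_rows(motion=[0,0,0.1,0,4.5,0,0,0,0,4.5])

```text
time: 21.95
eef_pos: [0.5376, -0.0113, 0.2129]
tcp_rot: [0.825, -0.564, 0.014, 0.001]
contact_force: [-0.6, -0.3, -1.2]
opening: 0.61
```

Emit:
send_rows(motion=[0,0,0.1,0,4.5,0,0,0,0,4.5])

```text
time: 22.15
eef_pos: [0.5376, -0.0113, 0.2119]
tcp_rot: [0.825, -0.564, 0.014, 0.001]
contact_force: [-0.1, -0.1, -2.0]
opening: 0.613
```

Emit:
send_rows(motion=[0,0.05,0.1,0,4.5,0,0,0.1,0,4.5,0,0,0,0,4.5])

```text
time: 22.45
eef_pos: [0.5372, -0.0115, 0.2099]
tcp_rot: [0.825, -0.564, 0.014, 0.001]
contact_force: [-0.2, 0.2, -1.4]
opening: 0.615
```

Emit:
send_rows(motion=[0,0,0.1,0,4.5,0,0,0,0,4.5])

```text
time: 22.65
eef_pos: [0.5372, -0.0116, 0.2087]
tcp_rot: [0.825, -0.564, 0.014, 0.001]
contact_force: [-0.4, -0.9, -2.1]
opening: 0.611
```

Emit:
send_rows(motion=[0,0,0.1,0,4.5,0,0,0,0,4.5])

```text
time: 22.85
eef_pos: [0.5371, -0.0116, 0.2076]
tcp_rot: [0.825, -0.564, 0.014, 0.001]
contact_force: [-0.7, -0.3, -1.2]
opening: 0.613
```

Emit:
send_rows(motion=[0,0,0.1,0,4.5,0,0,0,0,4.5])

```text
time: 23.05
eef_pos: [0.5372, -0.0116, 0.2066]
tcp_rot: [0.825, -0.564, 0.014, 0.001]
contact_force: [-0.5, 0.2, -1.4]
opening: 0.614
```

Emit:
send_rows(motion=[0,0,0,0,4.5])

```text
time: 23.15
eef_pos: [0.5371, -0.0116, 0.2066]
tcp_rot: [0.825, -0.564, 0.014, 0.001]
contact_force: [0.3, -0.8, -0.9]
opening: 0.611
```

Emit:
send_rows(motion=[0,0,0,0,4.5])

```text
time: 23.25
eef_pos: [0.5372, -0.0116, 0.2065]
tcp_rot: [0.825, -0.564, 0.014, 0.001]
contact_force: [-0.1, 0.6, -1.6]
opening: 0.61
```

Emit:
send_rows(motion=[0,0,0.1,0,4.5,0,0,0,0,4.5])

```text
time: 23.45
eef_pos: [0.5373, -0.0116, 0.2057]
tcp_rot: [0.825, -0.564, 0.014, 0.001]
contact_force: [-0.5, 0.6, -0.8]
opening: 0.616
```

Emit:
send_rows(motion=[0,0,0,0,4.5])

```text
time: 23.55
eef_pos: [0.5373, -0.0116, 0.2058]
tcp_rot: [0.825, -0.564, 0.014, 0.001]
contact_force: [-0.7, -0.1, -1.9]
opening: 0.617
```

Emit:
send_rows(motion=[0,0,0.1,0,4.5,0,0,0,0,4.5])

```text
time: 23.75
eef_pos: [0.5374, -0.0117, 0.205]
tcp_rot: [0.825, -0.564, 0.014, 0.001]
contact_force: [-0.6, -0.2, -0.9]
opening: 0.612
```

Emit:
send_rows(motion=[0,0,0,0,4.5])

```text
time: 23.85
eef_pos: [0.5374, -0.0116, 0.2051]
tcp_rot: [0.825, -0.564, 0.014, 0.001]
contact_force: [-0.7, 1.1, -0.3]
opening: 0.611
```

Emit:
send_rows(motion=[0,0,0,0,4.5])

```text
time: 23.95
eef_pos: [0.5374, -0.0116, 0.2051]
tcp_rot: [0.825, -0.564, 0.014, 0.001]
contact_force: [0.1, 0.5, -0.9]
opening: 0.61
```

```bash
cat > seat.py <<'E'
from ring import *
for n in('scene','side'):
    im,d,P=shot(n,n+'_last.png'); print(n,ctrl.get_state()['contact_force'].round(2))
    I=im.astype(int);o=(I[...,0]>I[...,2]+60)&(I[...,0]>I[...,1]+30)
    q=P[o];q=q[np.hypot(q[:,0]-.536,q[:,1]+.011)<.033];print(' seat z',np.percentile(q[:,2],[3,50,85,92,97]).round(4),len(q))
    b=((I[...,2]>I[...,0]+30)&(I[...,2]>I[...,1]+15));q=P[b];q=q[np.hypot(q[:,0]-.536,q[:,1]+.011)<.035];print(' blue z',np.percentile(q[:,2],[3,50,90,97]).round(4),len(q))
    if n=='scene': cv2.imwrite('pics/sc_c_%d.png'%(ctrl.get_state()['time']*100),cv2.resize(im[120:230,260:380,::-1],None,fx=5,fy=5,interpolation=cv2.INTER_CUBIC))
E
python3 seat.py; ls -t pics|head -3
```

```text
scene [-0.45 -0.46  0.09]
 seat z [0.0879 0.1251 0.1447 0.1458 0.1467] 322
 blue z [0.1699 0.1842 0.1922 0.1931] 214
side [-0.15  0.11 -0.16]
 seat z [0.0886 0.126  0.1461 0.1471 0.148 ] 281
 blue z [0.1709 0.1854 0.1941 0.1949] 189
side_last.png
sc_c_2400.png
scene_last.png
```

Emit:
send_rows(motion=[0,0,0.05,0,4.5,0,0,0,0,4.5])

```text
time: 24.25
eef_pos: [0.5374, -0.0117, 0.2047]
tcp_rot: [0.825, -0.564, 0.014, 0.001]
contact_force: [-1.3, -0.0, 0.1]
opening: 0.612
```

Emit:
send_rows(motion=[0,0,0,0,4.5])

```text
time: 24.35
eef_pos: [0.5375, -0.0117, 0.2048]
tcp_rot: [0.825, -0.564, 0.014, 0.001]
contact_force: [-0.9, 0.8, -0.3]
opening: 0.61
```

Emit:
send_rows(motion=[0,0,0,0,4.5])

```text
time: 24.45
eef_pos: [0.5375, -0.0117, 0.2048]
tcp_rot: [0.825, -0.564, 0.014, 0.001]
contact_force: [-1.7, 0.3, -1.1]
opening: 0.61
```

View pics/sc_c_2400.png

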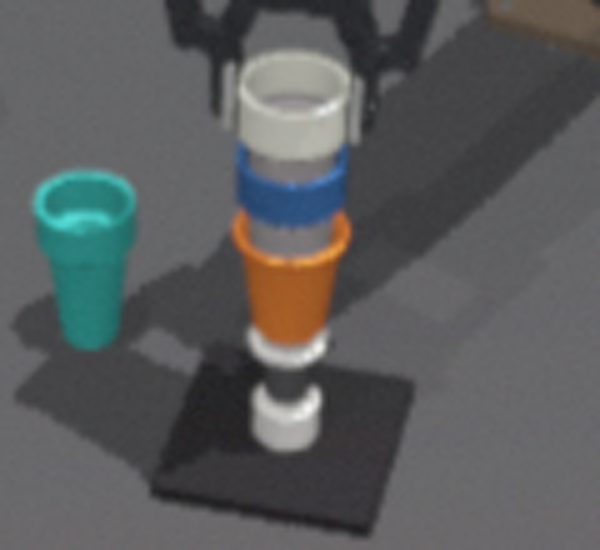

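Emit:
send_rows(motion=[0,0.1,0,0,4.5,0,0,0,0,4.5,0,0,0,0,4.5])

```text
time: 24.75
eef_pos: [0.5369, -0.0119, 0.205]
tcp_rot: [0.825, -0.564, 0.015, 0.0]
contact_force: [-0.4, 0.9, -0.3]
opening: 0.612
```

Emit:
send_rows(motion=[0,0,0,0,4.5])

```text
time: 24.85
eef_pos: [0.5369, -0.012, 0.205]
tcp_rot: [0.825, -0.564, 0.015, 0.0]
contact_force: [-0.2, 0.3, -0.3]
opening: 0.613
```

Emit:
send_rows(motion=[0,0,0,0,4.5])

```text
time: 24.95
eef_pos: [0.5369, -0.012, 0.2049]
tcp_rot: [0.825, -0.564, 0.015, 0.0]
contact_force: [-0.4, -0.1, -0.4]
opening: 0.611
```

```bash
python3 seat.py; python3 look.py w14.png; python3 hp.py 0 -.0008
```

```text
scene [-0.87  0.   -1.25]
 seat z [0.0888 0.1254 0.1444 0.1457 0.1469] 323
 blue z [0.17   0.1837 0.1923 0.1931] 216
side [ 0.38  0.08 -0.6 ]
 seat z [0.0889 0.1254 0.146  0.1471 0.1479] 280
 blue z [0.1717 0.1855 0.1942 0.1951] 182
25.05 [ 0.5369 -0.012   0.2049] [-0.21 -0.01  1.95 -0.01  1.17  1.  ] [[0.3625, -0.9317, 0.0239], [-0.9317, -0.3629, -0.017], [0.0245, -0.0161, -0.9996]] [ 0.38  0.08 -0.6 ]
rim plane tool slope x,y, z0 [ 0.0274 -0.0236 -0.0292] 2517 2986
cup axis world (z up) [0.008 0.    1.   ] cup underside world [ 0.5362 -0.0112  0.1422]
```

The white cup's weight is partly on the blue one (Fz about -0.4, against about -1.6 hanging) and the side force is small. The underside is at 0.142, about 40 mm above the blue cup's, inside the nesting range. Releasing.

Emit:
send_rows(motion=[0,0,0,0,5.7,0,0,0,0,6.2,0,0,0,0,7.5,0,0,0,0,8.5,0,0,0,0,8.5,0,0,0,0,8.5])

```text
time: 25.7
eef_pos: [0.5379, -0.0124, 0.2061]
tcp_rot: [0.825, -0.564, 0.016, -0.0]
contact_force: [0.6, 0.3, -0.4]
opening: 0.996
```

```bash
python3 s.py .5366 -.0106 .30; python3 look.py w15.png; python3 seat.py; ls -t pics|grep sc_c|head -1
python3 - <<'E'
from ring import *
from hp import rim
P=np.load('w.npz')['P']; q=P.reshape(-1,3);q=q[np.hypot(q[:,0]-.536,q[:,1]+.0106)<.03];q=q[q[:,2]>.2];print(np.percentile(q[:,2],[50,90,97]).round(4))
t=np.percentile(q[:,2],90); s,e=circ(q[(q[:,2]>t-.004)]);print(s,e,rim('world',s[:2],(t-.008,t+.006)))
E
```

```text
25.7 [ 0.5379 -0.0124  0.2061] tz [ 0.027  -0.0182 -0.9995] dq 0.001 F [ 0.6   0.27 -0.38] M [ 0.03  0.02 -0.01] open 0.996
shift [ 0.03 -0.12 -9.4 ]
25.7 [ 0.5379 -0.0124  0.2061] [-0.21 -0.01  1.95 -0.01  1.17  1.  ] [[0.3623, -0.9317, 0.027], [-0.9317, -0.3629, -0.0182], [0.0267, -0.0186, -0.9995]] [ 0.6   0.27 -0.38]
scene [ 0.77  0.25 -0.57]
 seat z [0.0885 0.124  0.1437 0.145  0.1462] 318
 blue z [0.1688 0.1834 0.191  0.1923] 209
side [-0.51  1.15 -0.08]
 seat z [0.089  0.1254 0.1452 0.1464 0.1474] 278
 blue z [0.1701 0.1854 0.1935 0.1943] 184
sc_c_2580.png
[0.2326 0.2885 0.2926]
[0.58759715 0.00894434 0.04602704] 0.0014785832734652779 (array([0., 0., 0.]), np.int64(0), 0)
```

View pics/w15.png

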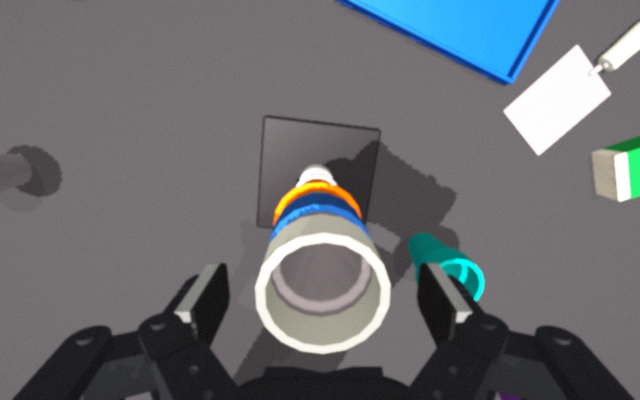

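The white cup stands free between the open fingers. I'm backing straight up.

Emit:
send_rows(motion=[0,0,-0.5,0,8.5,0,0,-1,0,8.5,0,0,-2,0,8.5,0,0,-2,0,8.5,0,0,-2,0,8.5,0,0,-2,0,8.5,0,0,-1,0,8.5,0,0,0,0,8.5,0,0,0,0,8.5])

```text
time: 26.75
eef_pos: [0.5349, -0.0103, 0.3196]
tcp_rot: [0.825, -0.564, 0.018, -0.001]
contact_force: [0.2, 0.0, -0.6]
opening: 0.998
```

```bash
python3 s.py .5366 -.0106 .30; python3 look.py w16.png; python3 seat.py
python3 - <<'E'
from ring import *
from hp import rim
P=np.load('w.npz')['P']; q=P.reshape(-1,3);q=q[np.hypot(q[:,0]-.536,q[:,1]+.0106)<.035];q=q[(q[:,2]>.22)&(q[:,2]<.25)];t=np.percentile(q[:,2],90)
print('white top',np.percentile(q[:,2],[50,90,97]).round(4)); s,e=circ(q[(q[:,2]>t-.004)]);print(s,e,rim('world',s[:2],(t-.008,t+.006)))
im=cv2.imread('pics/scene_last.png')
cv2.imwrite('pics/fin.png',cv2.resize(im[90:330,150:470],None,fx=2.4,fy=2.4,interpolation=cv2.INTER_CUBIC))
A=np.load('scene0.npz')['im']
E
```

```text
26.75 [ 0.5349 -0.0103  0.3196] tz [ 0.0297 -0.0187 -0.9994] dq 0.008 F [ 0.18  0.02 -0.63] M [0.03 0.05 0.03] open 0.998
shift [ 0.03 -0.11  1.96]
26.75 [ 0.5349 -0.0103  0.3196] [-0.2  -0.1   1.83 -0.01  1.38  1.  ] [[0.3624, -0.9316, 0.0297], [-0.9316, -0.363, -0.0187], [0.0282, -0.0209, -0.9994]] [ 0.18  0.02 -0.63]
scene [0.47 0.01 0.01]
 seat z [0.0884 0.1242 0.1435 0.1448 0.146 ] 317
 blue z [0.1679 0.183  0.1916 0.1925] 208
side [ 0.1  -0.32 -0.37]
 seat z [0.0878 0.1245 0.145  0.1462 0.1472] 279
 blue z [0.1701 0.1846 0.1932 0.1939] 188
white top [0.2326 0.2338 0.2343]
[ 0.53810693 -0.0115678   0.0252155 ] 0.0011547603994997754 (array([-0.02108344,  0.00337562,  0.23311936]), np.int64(807), 1067)
```

View pics/fin.png

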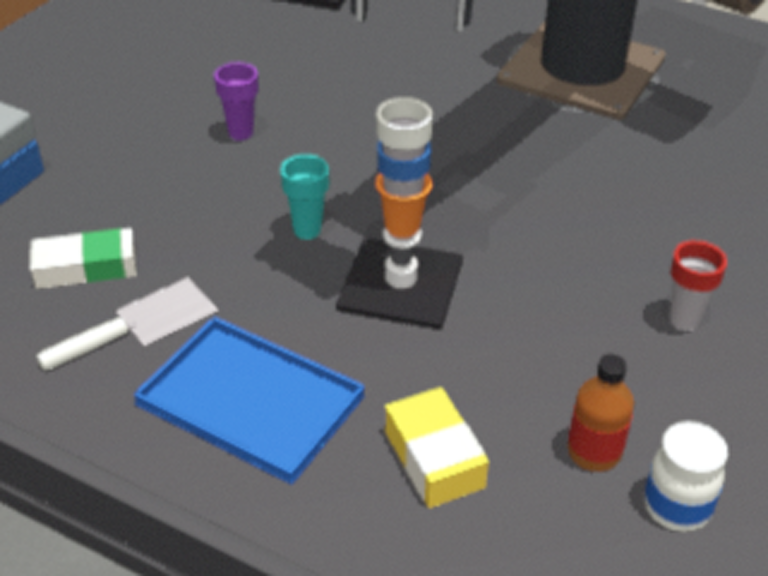

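The stack stands upright, with white (404,125), blue (404,160) and the orange seat (404,200) in line, and every other thing is where it was. White's rim is about 40 mm above blue's, its tilt about 0.02 rad. Handing in.

```bash
python3 -c "
from plant import workorder
print(workorder.sign_off())"
```

```text
the job is handed in; nothing more can be done
None
```

I put the blue-banded cup in the orange seat, then the white-banded cup in the blue one, and handed the job in at about 27 s of 69 s. I lowered each in 1 mm steps until the force showed the seat carrying most of the weight, then let go.

**Last checks:**
- **White cup:** its rim is about 40 mm above the blue rim, so it is nested within the 34–48 mm allowed. It is tilted about 0.02 rad, and its rim is about 2 mm off the holder's axis.
- **Blue cup:** measured alone in the seat before the white cup went in, it was upright within about 0.01 rad and within 1.5 mm of the holder's axis.
- **Seat:** it has sunk about 3–4 mm below its empty height, under the 10 mm limit.
- **Everything else:** in the last picture the red cup, bottle, jar, cartons, tray, spatula and both look-alikes look unmoved. I judged that by eye and did not measure them again. The arm is about 9 cm above the stack and touching nothing.

**Checks that were weak or disagreed:**
- The wrist force reading was noisy by nearly 1 N, so I also used the camera depth to judge when each cup touched.
- The tool tilted by up to 0.04 rad over the moves. I could not correct that, but the cups settled upright.

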